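# Wind the cell carriage into the analyser with the hand crank

## Task

Take the loose hand crank off its grey stand, fit it fully down onto the square shaft on top of the silver cell loader, and wind it gently clockwise (seen from above) until the blue cell carriage is fully home at its end stop. The shaft may stand at any angle and the mechanism must never be forced, neither when fitting nor at the stop. Leave the crank seated on the shaft, let go of it, and leave the jar, wash bottle and mouse alone.

Things in the scene. Friction and masses are not known exactly. Their poses are not given: they have to be found in the camera images.
- crank_grip (a point): Loose steel crank, about 0.3 kg, parked on the grey stand. Square upright hub 30 x 30 mm, 60 mm tall; a square socket 15.5 mm wide, 25 mm deep opens at its underside. This point: hub axis, 46 mm above the underside; grip the flat +-y sides here. z up the hub, x along the arm to the knob. Arm: on the +x side, 16 mm wide, 28 to 36 mm above the hub's underside.
- crank_foot (a point): Centre of the underside of the crank's hub, at the mouth of the socket; axes as crank_grip.
- crank_knob (a point): Red knob of the crank: point on its axis, 80 mm from the hub's axis along x, 60.5 mm above the hub's underside. Cylinder 22 mm across, 40 mm tall (from 36.5 to 76.5 mm above the hub's underside). It spins freely on the arm about its vertical axis, so it can be held at a fixed gripper angle while led round in circles.
- stand: Fixed grey parking stand, 130 x 60 mm, 8 mm thick plate; origin on the bench below the parked hub, x along the parked arm. The hub stands on the plate, its socket loosely over a round post 18 mm tall, and the arm lies in a low fork 52 mm along x: lift the crank straight up 30 mm or more to free it.
- shaft_foot (a point): Foot of the vertical square steel shaft: on its axis, at the top of the round collar (44 mm across), 85 mm above the bench. The seated hub's underside rests on the collar here. Axes are those of the fixed housing, NOT of the square, whose angle is unknown. Turning it takes about 0.25 N m (about 3 N at the knob); clockwise winds the carriage home.
- shaft_tip (a point): Tip of the shaft, 23 mm above shaft_foot. Shaft: 14 mm square for 18 mm, then a round tapered tip 5 mm tall, 13.6 to 8 mm across. At a wrong angle the hub rests on the square's corners, 18 mm above the collar; pressed lightly (5 N) and turned, it drops once the squares agree within about 6 degrees (every quarter turn). Such rubbing does not turn the shaft.
- carriage (a joint): Travel of the blue cell carriage along its rails towards the barrel-shaped hood, in m: 0.042 is home at the end stop (a firm buffer: meet it slowly and stop by 15 N at the knob), it starts between 0 and 0.0042. One full clockwise turn of the shaft moves it 18.8 mm (3 mm per radian).
- carriage_top (a point): Top centre of the blue carriage with its glass cell, 56 x 60 x 32 mm, beside the shaft on the loader; it stays below the sweep of the crank arm.
- winder: The fixed silver cell loader: a box 250 x 270 mm, 70 mm high, origin on the bench straight below the shaft's axis, x and y along its edges (box from -100 to 150 mm in x, -110 to 160 mm in y). A barrel-topped hood 137 mm high stands on the +y side from y = 160 to 270 mm. The carriage moves in +y.
- crank: The whole crank with its knob; origin and axes as crank_foot.
- jar: Bystander: amber jar with white cap, 44 mm across, 60 mm tall; origin at the centre of its underside.
- washbottle: Bystander: white bottle with red cap, 60 mm across, 150 mm tall; origin at the centre of its underside.
- mouse: Bystander: grey computer mouse 100 x 60 x 26 mm; origin at the centre of its underside.

How it is judged:
By the outcome, as a careful person would: the job done as asked, in the order asked, and still so for the second after the job is handed in, with the robot touching nothing.
It also fails if it takes over 72 s, if anything falls off the work surface, if the arm or the gripper's body presses on something with over 40 N, if the wrist force passes 120 N, or if a joint passes its speed limit or range.

## Robot

A 6-joint arm with a two-finger parallel gripper is mounted at the origin on the work surface. World frame = base frame: x ahead of the robot, y to its left, z up, the work surface at z = 0. Lengths are in m, angles in degrees, forces in N, time in s.
With the tool pointing down it reaches from about 0.325 to 0.75 m from the base axis. Payload 7.6 kg.
Tool frame: the origin (TCP) lies where the fingers leave the gripper's body, on its centre line; the fingertips stand 73 mm ahead of it and the grasp point (between the pads) lies 54 mm ahead of it (nose_length is the distance from the TCP to the fingertips, in m); z points along the fingers, x is the direction in which the jaws open and shut, and the axes are right-handed (so a half turn about z gives the same grasp; the last joint's range is limited). The gripper opens to 85 mm and grips with 20 to 120 N. Pads are 22 mm wide; open, the fingers measure 114 mm over their backs; the gripper's body (76 mm by 85 mm) begins 54 mm behind the grasp point. The pads swing forward as they close: fully open they stand 13 mm farther back than shut.
Start: joints at [-67.168, 2.991, 80.254, -0, 96.75, -4.028], TCP at [0.237, -0.468, 0.304] pointing down, gripper open.
Joint ranges: [-166.34, 166.34], [-52.06, 124.39], [6.96, 135.62], [-60.46, 240.46], [14.63, 156.25], [-167.68, 167.68]. Speed limits (degrees/s): [147.25, 147.25, 172.46, 180, 180, 180].

## Interface

Orientations are given as a 3x3 rotation matrix whose columns are the frame's x, y, z axes.
In Python, from station import observe, capture, camera_params, job_done, nose_length gives the robot as it stands.
- The arm moves only by the shell command python3 -m crank 'ROWS'. ROWS is JSON, a list of rows, each a list of 7 numbers: the shift along the tool's x, y, z in cm, then the turn, a rotation vector about the tool's x, y, z in rad, then the finger opening in cm, from 0 to 8.54. In form: [[dx, dy, dz, ax, ay, az, claw], ...]. A call has 1 to 20 rows; each row is the pose to reach, as a shift and turn from the pose commanded when the call began, along the tool's axes at that moment; what a row does not reach only later rows make up. A row lasts 1/8 s, in which the tool goes at most 62.5 mm and 10.7 degrees, less where a joint would pass 70% of its speed; a pose out of reach is approached as far as the arm can. A call with a gripper value outside its range is refused whole. The fingers move at their own pace and stop on an object; the grip force is fixed at half the most. Time passes only in rows, so rows that repeat a pose let the fingers close. It gives the time, the measured TCP pose, the force and the opening at its end, in the units of the state.
- observe(): the state, without advancing time (a new reading comes with each control period).
- capture(name): name is "scene" or "side" or "wrist"; returns (picture, depth): 480x640x3 uint8, red, green, blue; 480x640 float32, m along the optical axis (not along the pixel's ray), 0 where there is no reading.
- camera_params(name): a dict with "fx", "fy", "cx", "cy" (pixels), "extrinsics" (4x4, takes a point from camera to world coordinates); the wrist camera has in their place "tool_from_camera" (4x4, takes a point from camera to tool coordinates, whose origin is the TCP and whose axes are the tool frame's). Camera axes: x right, y up, looking along -z (the intrinsics and any distortion apply to the point x, -y, -z); pixel columns grow to the right and rows downward; lengths in m; the calibration is good to about 2 mm. The wrist camera is an equidistant fisheye: a pixel r from the principal point sees the ray r / f radians off the axis. A picture is of the moment at which its call begins: read the wrist's pose just before it. camera_params takes no time and is no camera call.
- job_done(): hands the job in, once; it reports no verdict.
The state is a dict: "t": time; "joint_pos": joint angles; "dq": joint speeds; "effort": joint torques, N m; "eef_pos": TCP position; "orientation": TCP orientation; "ft_force": force on the tool from outside, world axes, zero at the start; "torque": the same for the moment, N m; "gripper_width": opening from 0.0 (shut) to 1.0 (fully open).
Only numpy, scipy, OpenCV 4.12 (cv2) and the standard library are available. Lean on these libraries where they do the work, as an engineer would, in place of code of your own. Each camera call takes 0.05 s, during which the arm holds its last target.

## Working session

There is one attempt and no reset: what is moved stays moved. The work goes in short steps, Python scripts to look and compute and a shell command to move; the robot and the scene stay as the last step left them, time stands still between calls to the robot, and variables do not carry over. Pictures are saved under pics/ and viewed, and the job is handed in when it is done.

```bash
ls; mkdir -p pics; python3 - <<'E'
from station import *
import cv2,json,numpy as np
s=observe();print(s);print(nose_length)
np.set_printoptions(precision=4,suppress=True)
for n in ["scene","side"]:
    p,d=capture(n);cv2.imwrite(f"pics/{n}0.png",p[:,:,::-1]);np.save(f"pics/{n}0.npy",d)
    print(camera_params(n))
print(camera_params("wrist"))
E
```

```text
pics
{'t': 0.0, 'joint_pos': array([-6.71690146e+01,  3.02657727e+00,  8.03128465e+01, -3.31332807e-04,
        9.67491637e+01, -4.02714305e+00]), 'dq': array([-0.03737645, -0.02668081, -0.04195904,  0.13856018, -0.06605232,
        0.03440057]), 'effort': array([-4.75137349e-04, -3.81668079e+01, -3.60188842e+01, -1.33345397e-04,
        6.14118646e-03,  4.94420760e-06]), 'eef_pos': array([ 0.23713923, -0.46818246,  0.30307972]), 'orientation': array([[ 4.51781796e-01, -8.92128266e-01, -6.05218024e-04],
       [-8.92127137e-01, -4.51782190e-01,  1.42277960e-03],
       [-1.54272862e-03, -1.02854502e-04, -9.99998805e-01]]), 'ft_force': array([-0.1305684 ,  0.50902008,  0.55613141]), 'torque': array([-0.02410617,  0.05270487, -0.0138388 ]), 'gripper_width': 0.9979213169922158}
0.0726
{'fx': 434.78228286229296, 'fy': 434.78228286229296, 'cx': 318.9779183385112, 'cy': 236.09782505917485, 'extrinsics': array([[ 0.5161, -0.6226,  0.5882,  0.9945],
       [ 0.8564,  0.3858, -0.3431, -0.354 ],
       [-0.0133,  0.6808,  0.7323,  0.6544],
       [ 0.    ,  0.    ,  0.    ,  1.    ]])}
{'fx': 535.2945253807346, 'fy': 535.2945253807346, 'cx': 316.6768549525922, 'cy': 231.4473543647144, 'extrinsics': array([[-0.9936,  0.0543, -0.0987,  0.4746],
       [-0.1115, -0.6021,  0.7906,  0.6294],
       [-0.0165,  0.7966,  0.6043,  0.6615],
       [ 0.    ,  0.    ,  0.    ,  1.    ]])}
{'fx': 371.64829954431775, 'fy': 371.64829954431775, 'cx': 322.80380165511144, 'cy': 238.69943953722856, 'tool_from_camera': array([[ 1.    ,  0.0004,  0.0004, -0.0001],
       [ 0.0005, -0.9481, -0.318 , -0.0839],
       [ 0.0003,  0.318 , -0.9481, -0.0711],
       [ 0.    ,  0.    ,  0.    ,  1.    ]])}
```

View pics/scene0.png

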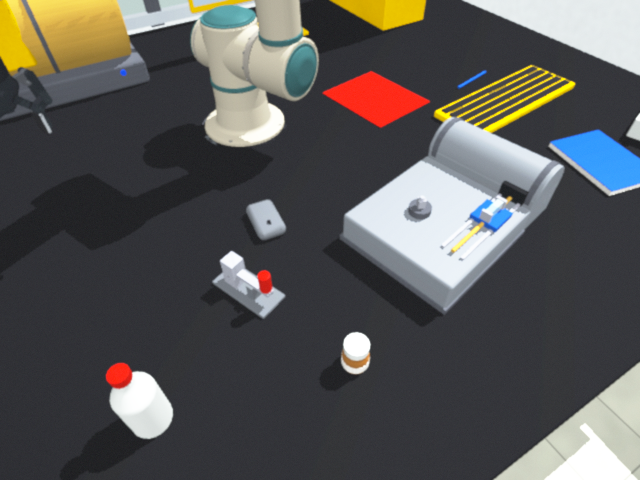

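View pics/side0.png

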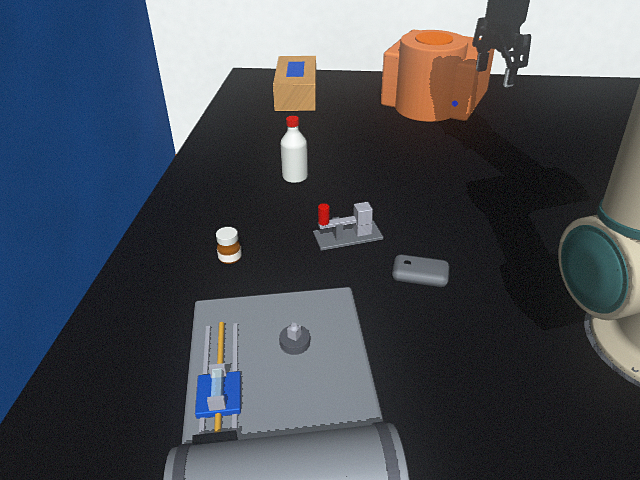

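Scene: the stand is at about (248,283), with the hub at (232,266) and the knob at (265,282). The loader shaft is at (420,208) and the carriage at (490,213). Side: the shaft is at (294,335), the hub at (363,220) and the knob at (323,215). I'll enlarge these areas next.

```bash
cat > h.py <<'E'
import numpy as np,cv2
from station import *
np.set_printoptions(precision=4,suppress=True)
def ray(n,u,v):
    c=camera_params(n);E=c['extrinsics']
    d=np.array([(u-c['cx'])/c['fx'],-(v-c['cy'])/c['fy'],-1.0])
    return E[:3,3],E[:3,:3]@d
def atz(n,u,v,z):
    o,d=ray(n,u,v);return o+d*(z-o[2])/d[2]
def proj(n,P):
    c=camera_params(n);E=c['extrinsics'];q=E[:3,:3].T@(np.asarray(P)-E[:3,3])
    return np.array([c['cx']+c['fx']*q[0]/-q[2],c['cy']-c['fy']*q[1]/-q[2]])
def crop(src,dst,u0,u1,v0,v1,k):
    im=cv2.imread(src)[v0:v1,u0:u1];cv2.imwrite(dst,cv2.resize(im,None,fx=k,fy=k,interpolation=cv2.INTER_CUBIC))
def tri(u1,u2):
    o1,d1=ray('scene',*u1);o2,d2=ray('side',*u2)
    A=np.stack([d1,-d2],1);t=np.linalg.lstsq(A,o2-o1,rcond=None)[0]
    a=o1+d1*t[0];b=o2+d2*t[1];return (a+b)/2,np.linalg.norm(a-b)
E
python3 - <<'E'
from h import *
crop('pics/scene0.png','pics/c1.png',205,295,240,320,8)
crop('pics/side0.png','pics/c2.png',305,390,190,255,9)
crop('pics/scene0.png','pics/c3.png',390,530,180,265,5)
crop('pics/side0.png','pics/c4.png',180,320,310,450,5)
E
```

```text
(no output)
```

View pics/c1.png

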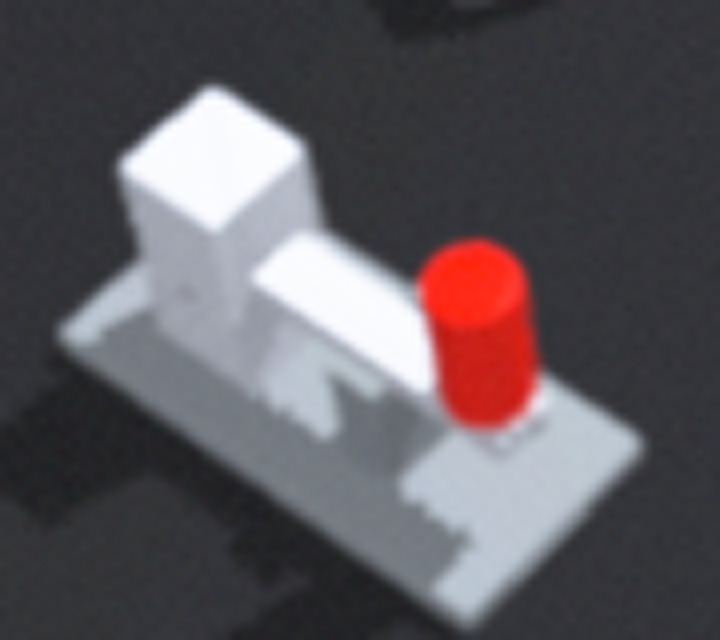

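View pics/c2.png

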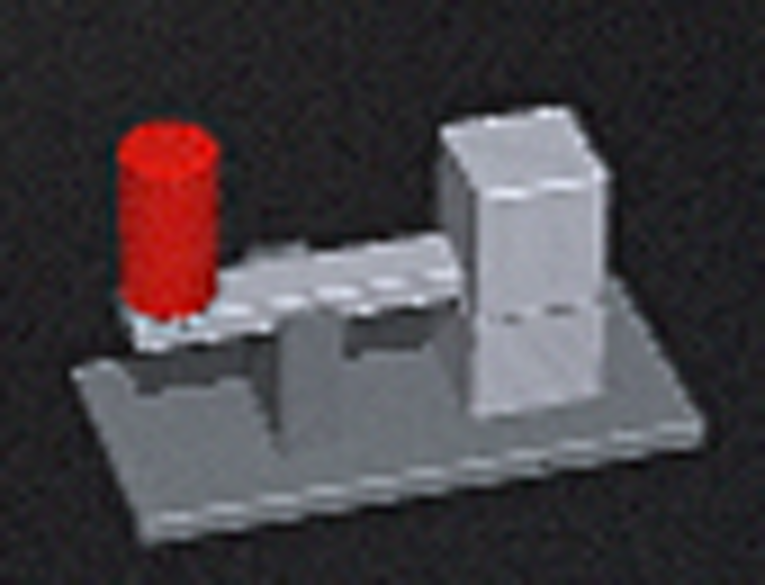

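View pics/c3.png

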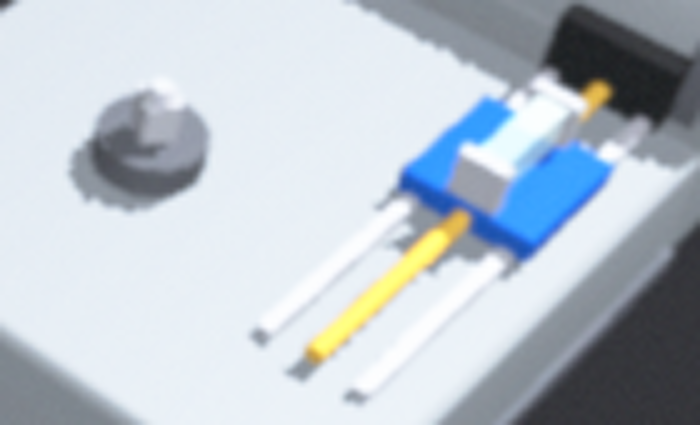

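View pics/c4.png

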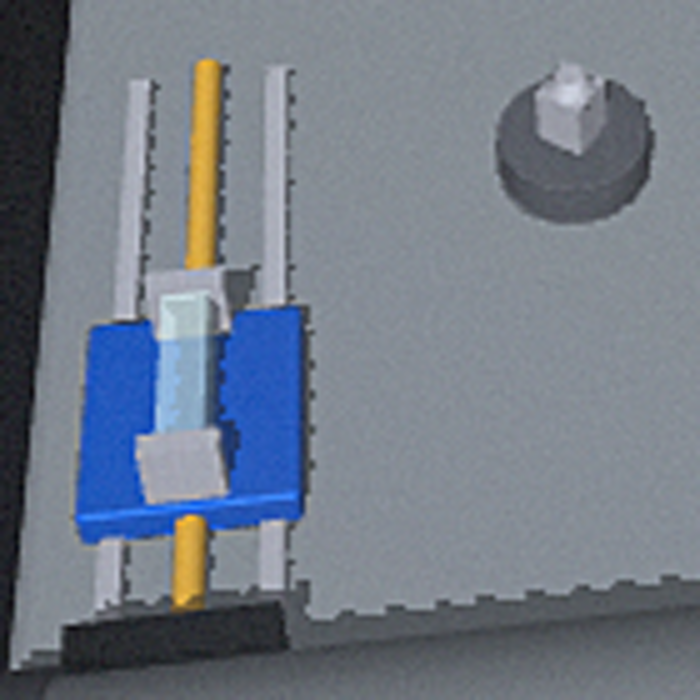

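```bash
python3 - <<'E'
from h import *
S=lambda u,v:(205+u/8,240+v/8); D=lambda u,v:(305+u/9,190+v/9)
S2=lambda u,v:(390+u/5,180+v/5); D2=lambda u,v:(180+u/5,310+v/5)
hs=np.array([atz('scene',*S(*p),.068) for p in [(213,87),(118,165),(213,230),(305,150)]])
hd=np.array([atz('side',*D(*p),.068) for p in [(440,130),(568,107),(605,178),(478,193)]])
print(hs,hs.mean(0));print(hd,hd.mean(0))
ks=atz('scene',*S(472,283),.0845);kd=atz('side',*D(168,145),.0845);print('knob',ks,kd)
for h,k in((hs.mean(0),ks),(hd.mean(0),kd)):
    v=k-h;print(np.hypot(*v[:2]),np.degrees(np.arctan2(v[1],v[0])))
print('collar',atz('scene',*S2(151,132),.085),atz('side',*D2(574,137),.085))
print('tip',atz('scene',*S2(163,84),.108),atz('side',*D2(570,70),.108))
# carriage blue top corners, z? winder edges
r=[atz('side',*D2(*p),.075) for p in [(207,65),(190,600)]];v=r[0]-r[1];print('rail dir',np.degrees(np.arctan2(v[1],v[0])),r)
r=[atz('scene',*S2(*p),.08) for p in [(317,355),(600,90)]];v=r[0]-r[1];print('rail dir',np.degrees(np.arctan2(v[1],v[0])),r)
for n,uv in (('side',(247,400)),('scene',(357,355))):
    print(n,atz(n,*uv,.03))
print('mouse',atz('scene',266,220,.02),'bottle',atz('scene',145,415,.05))
E
```

```text
[[ 0.472  -0.231   0.068 ]
 [ 0.482  -0.2578  0.068 ]
 [ 0.51   -0.2473  0.068 ]
 [ 0.4998 -0.221   0.068 ]] [ 0.4909 -0.2393  0.068 ]
[[ 0.5087 -0.2406  0.068 ]
 [ 0.4813 -0.252   0.068 ]
 [ 0.4724 -0.2255  0.068 ]
 [ 0.4992 -0.2175  0.068 ]] [ 0.4904 -0.2339  0.068 ]
knob [ 0.5648 -0.2101  0.0845] [ 0.5646 -0.2058  0.0845]
0.07942152919103707 21.525435528614405
0.07930678156220355 20.734978556194765
collar [0.5725 0.1162 0.085 ] [0.572  0.1245 0.085 ]
tip [0.5717 0.1179 0.108 ] [0.5728 0.1204 0.108 ]
rail dir -76.83980548410251 [array([0.6864, 0.0985, 0.075 ]), array([0.6458, 0.2719, 0.075 ])]
rail dir -76.7592874058006 [array([0.6866, 0.0956, 0.08  ]), array([0.6423, 0.2836, 0.08  ])]
side [0.6308 0.1952 0.03  ]
scene [ 0.7414 -0.1418  0.03  ]
mouse [ 0.3883 -0.1265  0.02  ] bottle [ 0.6713 -0.449   0.05  ]
```

```bash
python3 - <<'E'
from h import *
crop('pics/scene0.png','pics/c5.png',405,435,192,222,20)
crop('pics/side0.png','pics/c6.png',276,314,318,358,15)
E
```

```text
(no output)
```

View pics/c5.png

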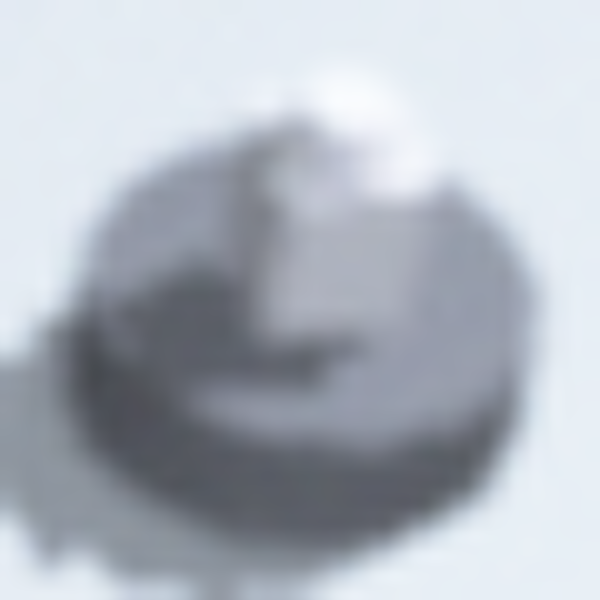

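View pics/c6.png

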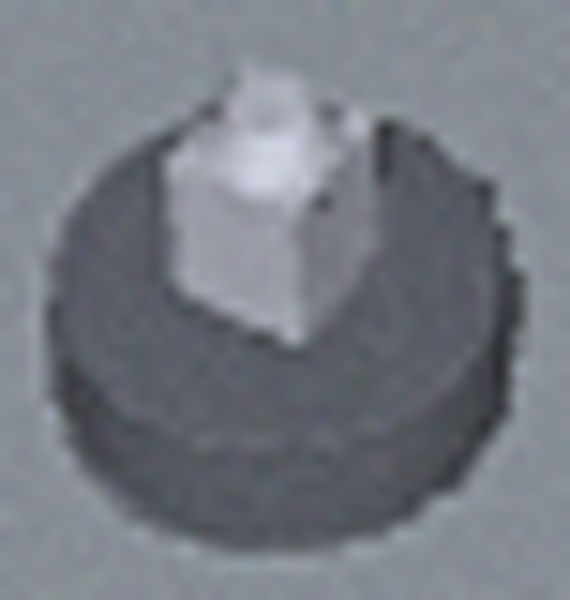

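Side crop: the square's foot corners are at (178,290), (297,342) and (378,248). Its top corners are at (168,158), (300,208) and (375,125).

```bash
python3 - <<'E'
from h import *
from scipy.optimize import least_squares
obs=[]
for p,z in [((178,290),.085),((297,342),.085),((378,248),.085),((168,158),.103),((300,208),.103),((375,125),.103)]:
    obs.append(('side',(276+p[0]/15,318+p[1]/15),z))
for p,z in [((178,290),.085),((297,342),.085),((378,248),.085),((168,158),.103),((300,208),.103),((375,125),.103)]:
    print(atz('side',276+p[0]/15,318+p[1]/15,z))
P=[atz(*[o[0],*o[1],o[2]])[:2] for o in obs]
for a,b in((0,1),(1,2),(3,4),(4,5)):
    v=P[b]-P[a];print(np.hypot(*v),np.degrees(np.arctan2(v[1],v[0]))%90)
# fit
def f(x):
    r=[]
    for i,(n,uv,z) in enumerate(obs):
        a=x[2]+[0,90,180][i%3]*np.pi/180   # left, front, right ordering in angle
        c=np.array([x[0]+.0099*np.cos(a),x[1]+.0099*np.sin(a),z]); r+=list(proj(n,c)-uv)
    return r
best=min((least_squares(f,[.572,.12,a]) for a in np.arange(0,6.3,.5)),key=lambda r:r.cost)
print(best.x,best.cost,np.degrees(best.x[2]+np.pi/4)%90)
o=[(405+p[0]/20,192+p[1]/20) for p in((262,338),(408,325))]
a,b=[atz('scene',*q,.085)[:2] for q in o];v=b-a;print(a,b,np.hypot(*v),np.degrees(np.arctan2(v[1],v[0]))%90)
E
```

```text
[0.5818 0.1253 0.085 ]
[0.5697 0.1305 0.085 ]
[0.5637 0.1183 0.085 ]
[0.5819 0.1252 0.103 ]
[0.5688 0.1301 0.103 ]
[0.5633 0.1193 0.103 ]
0.013185179156762917 66.55880248748653
0.013644509794090515 63.92597792203068
0.014003603491736625 69.40961644097857
0.012181099406236899 63.075595800863326
[0.5727 0.1217 6.6394] 0.44465934059835727 65.41107838645189
[0.5757 0.1083] [0.5816 0.1212] 0.014121863955129958 65.37510857615933
```

```bash
cat >> h.py <<'E'
from scipy.spatial.transform import Rotation as Rn
def Rdown(yaw):
    a=np.radians(yaw);x=np.array([np.cos(a),np.sin(a),0]);z=np.array([0,0,-1.]);return np.stack([x,np.cross(z,x),z],1)
def goal(p,yaw):
    s=observe();R=s['orientation'];d=R.T@(np.array(p)-s['eef_pos'])*100
    w=Rn.from_matrix(R.T@Rdown(yaw)).as_rotvec();print('row',np.round(d,2),np.round(w,4));return d,w
def st():
    s=observe();R=s['orientation'];print('t',round(s['t'],2),'p',s['eef_pos'],'yaw',round(np.degrees(np.arctan2(R[1,0],R[0,0])),2),'zax',R[:,2],'F',s['ft_force'],'T',s['torque'],'g',round(s['gripper_width']*85,1),'q',s['joint_pos'])
def wray(u,v,s=None):
    s=s or observe();c=camera_params('wrist');T=c['tool_from_camera']
    x=(u-c['cx'])/c['fx'];y=(v-c['cy'])/c['fy'];r=np.hypot(x,y)
    d=np.array([np.sin(r)*x/r,-np.sin(r)*y/r,-np.cos(r)]) if r>0 else np.array([0,0,-1.])
    R=s['orientation'];return s['eef_pos']+R@T[:3,3],R@T[:3,:3]@d
def watz(u,v,z,s=None):
    o,d=wray(u,v,s);return o+d*(z-o[2])/d[2]
def wproj(P,s=None):
    s=s or observe();c=camera_params('wrist');T=c['tool_from_camera'];R=s['orientation']
    q=R.T@(np.asarray(P)-s['eef_pos']);q=T[:3,:3].T@(q-T[:3,3])
    X=np.array([q[0],-q[1],-q[2]]);th=np.arctan2(np.hypot(X[0],X[1]),X[2]);k=np.hypot(X[0],X[1])
    return np.array([c['cx']+c['fx']*th*X[0]/k,c['cy']+c['fy']*th*X[1]/k])
E
python3 - <<'E'
from h import *
goal([.5725,.1197,.285],-24.6)
E
```

```text
row [-37.29 -56.48   1.87] [-0.0005  0.0013 -0.6727]
```

```bash
python3 -m crank '[[-4,-6,0.2,0,0,-0.08,8.5],[-9,-14,0.5,0,0,-0.2,8.5],[-14,-21,0.8,0,0,-0.3,8.5],[-18,-27,1,0,0,-0.4,8.5],[-22,-33,1.2,0,0,-0.5,8.5],[-26,-39,1.4,0,0,-0.57,8.5],[-30,-45,1.6,0,0,-0.62,8.5],[-33,-50,1.7,0,0,-0.65,8.5],[-35.5,-53.5,1.8,0,0,-0.66,8.5],[-37.3,-56.5,1.9,0,0.001,-0.673,8.5],[-37.3,-56.5,1.9,0,0.001,-0.673,8.5],[-37.3,-56.5,1.9,0,0.001,-0.673,8.5]]'
python3 - <<'E'
from h import *
st();p,d=capture('wrist');cv2.imwrite('pics/w1.png',p[:,:,::-1]);print(wproj([.5725,.1197,.108]))
E
```

```text
t: 1.6
eef_pos: [0.5732, 0.1225, 0.2828]
orientation: [[0.911, -0.412, -0.002], [-0.412, -0.911, -0.001], [-0.002, 0.002, -1.0]]
ft_force: [0.7, -0.6, 0.2]
gripper_width: 1.0
t 1.6 p [0.5732 0.1225 0.2828] yaw -24.34 zax [-0.0023 -0.0008 -1.    ] F [ 0.7086 -0.6065  0.194 ] T [-0.0053  0.0193  0.0018] g 85.0 q [ 8.4664 13.347  71.2643 -0.0233 95.528  32.8083]
[321.6614 240.9262]
```

View pics/w1.png

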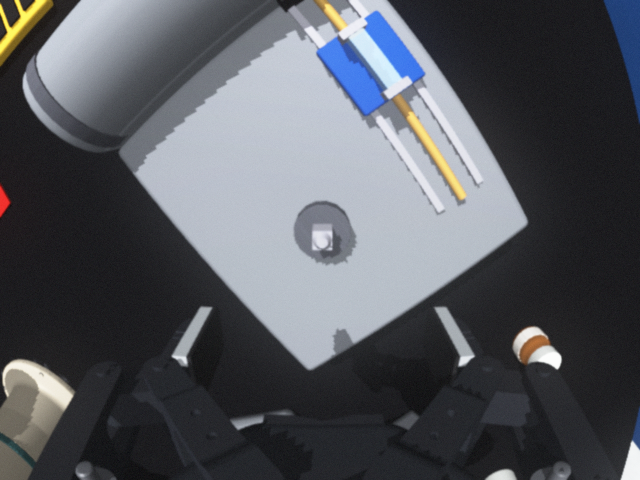

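Wrist view: the collar is at about (324,232) and the shaft tip at (321,240), with the square nearly parallel to the image axes.

```bash
python3 - <<'E'
from h import *
crop('pics/w1.png','pics/w1c.png',290,360,195,270,8)
E
```

```text
(no output)
```

View pics/w1c.png

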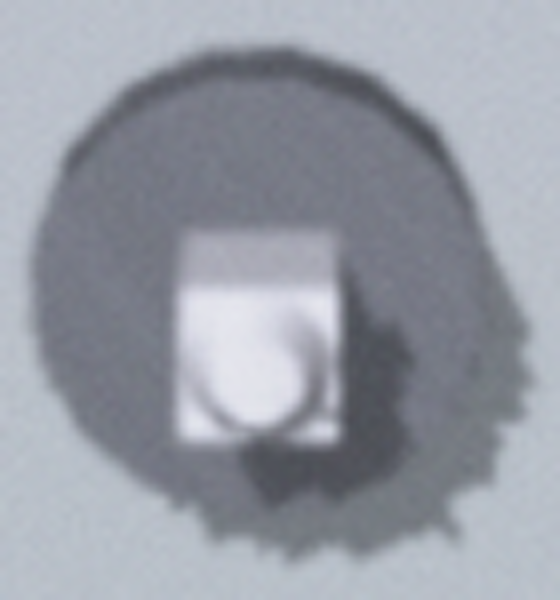

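```bash
python3 - <<'E'
from h import *
C=[(177,287),(340,286),(341,441),(177,443)]
P=np.array([watz(290+u/8,195+v/8,.103) for u,v in C]);print(P,P.mean(0))
for i in range(4):
    v=P[(i+1)%4]-P[i];print(np.hypot(*v[:2]),np.degrees(np.arctan2(v[1],v[0]))%90)
print(watz(290+255/8,195+382/8,.108))
goal([.4907,-.2366,.245],-68.9)
E
```

```text
[[0.5687 0.1278 0.103 ]
 [0.5819 0.1219 0.103 ]
 [0.5761 0.1085 0.103 ]
 [0.5625 0.1144 0.103 ]] [0.5723 0.1182 0.103 ]
0.01444771365401615 65.91847886476539
0.014651499498852198 66.36008786635101
0.01479921833268933 66.3031760287088
0.014752352862705502 64.99313187737123
[0.5721 0.1184 0.108 ]
row [ 7.32 35.93  3.91] [0.0022 0.0001 0.7759]
```

```bash
python3 -m crank '[[0.8,4,0.2,0,0,0.1,8.5],[2,10,0.8,0,0,0.25,8.5],[3.2,16,1.4,0,0,0.4,8.5],[4.4,22,2,0,0,0.55,8.5],[5.6,27.5,2.8,0,0,0.67,8.5],[6.6,32.5,3.4,0,0,0.74,8.5],[7.3,35.9,3.9,0.002,0,0.776,8.5],[7.3,35.9,3.9,0.002,0,0.776,8.5],[7.3,35.9,3.9,0.002,0,0.776,8.5]]'
python3 - <<'E'
from h import *
st();p,d=capture('wrist');cv2.imwrite('pics/w2.png',p[:,:,::-1])
crop('pics/w2.png','pics/w2c.png',230,400,80,330,3)
E
```

```text
t: 2.78
eef_pos: [0.4893, -0.2373, 0.2464]
orientation: [[0.357, -0.934, 0.002], [-0.934, -0.357, 0.001], [0.0, -0.003, -1.0]]
ft_force: [-0.2, -0.3, 0.2]
gripper_width: 0.999
t 2.77 p [ 0.4893 -0.2373  0.2464] yaw -69.08 zax [ 0.0025  0.0006 -1.    ] F [-0.2407 -0.3195  0.2287] T [ 0.0041 -0.0391 -0.0181] g 84.9 q [-29.8005   7.3405  82.197    0.0996  90.3573  39.2802]
```

View pics/w2.png

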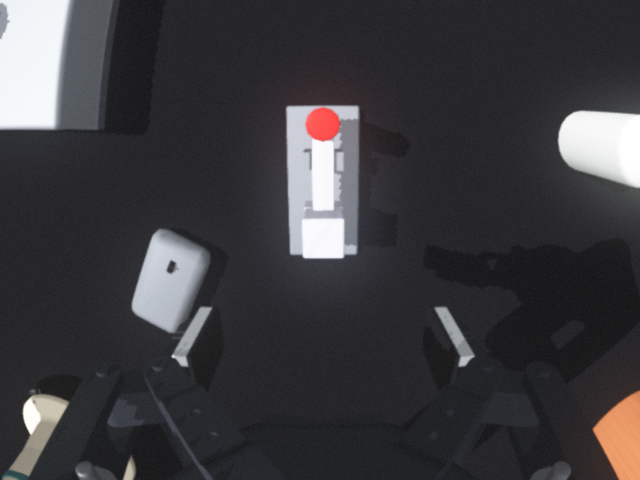

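View pics/w2c.png

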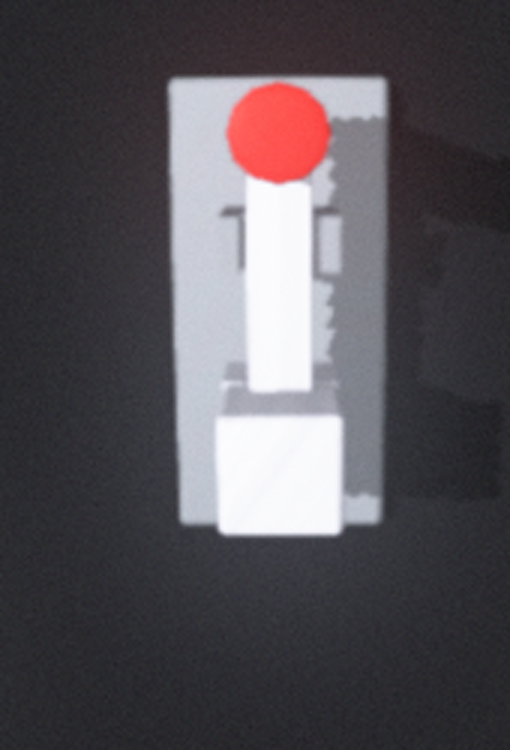

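In the crop the hub's top face spans (216,417) to (343,534), and the knob top is centred at (279,133).

```bash
python3 - <<'E'
from h import *
C=[(216,417),(342,416),(343,533),(218,535)]
P=np.array([watz(230+u/3,80+v/3,.068) for u,v in C]);h=P.mean(0);print(P,h)
for i in range(4):
    v=P[(i+1)%4]-P[i];print(np.hypot(*v[:2]),np.degrees(np.arctan2(v[1],v[0]))%90)
k=watz(230+279/3,80+133/3,.0845);v=k-h;print(k,np.hypot(*v[:2]),np.degrees(np.arctan2(v[1],v[0])))
y=np.degrees(np.arctan2(v[1],v[0]))
d,w=goal([h[0],h[1],.108],y-90)
E
```

```text
[[ 0.4985 -0.2176  0.068 ]
 [ 0.5092 -0.2448  0.068 ]
 [ 0.4822 -0.256   0.068 ]
 [ 0.471  -0.228   0.068 ]] [ 0.4902 -0.2366  0.068 ]
0.02928919555280413 21.419611425098594
0.029162354967864543 22.455388400696563
0.030095949378009634 21.92552647351522
0.029424647438095836 20.877462014336576
[ 0.5648 -0.2078  0.0845] 0.08000740292242428 21.09549593458345
row [-0.01 -0.02 13.85] [-0.0026 -0.0005 -0.002 ]
```

```bash
python3 -m crank '[[0,0,2,-0.002,0,-0.002,8.5],[0,0,6,-0.002,0,-0.002,8.5],[0,0,10,-0.002,0,-0.002,8.5],[0,0,12.5,-0.002,0,-0.002,8.5],[0,0,13.8,-0.002,0,-0.002,8.5],[0,0,13.8,-0.002,0,-0.002,8.5],[0,0,13.8,-0.002,0,-0.002,6],[0,0,13.8,-0.002,0,-0.002,4],[0,0,13.8,-0.002,0,-0.002,3.2],[0,0,13.8,-0.002,0,-0.002,2.5],[0,0,13.8,-0.002,0,-0.002,2],[0,0,13.8,-0.002,0,-0.002,2],[0,0,13.8,-0.002,0,-0.002,2],[0,0,13.8,-0.002,0,-0.002,2],[0,0,13.8,-0.002,0,-0.002,2]]'
python3 - <<'E'
from h import *
st();p,d=capture('wrist');cv2.imwrite('pics/w3.png',p[:,:,::-1])
E
```

```text
t: 4.7
eef_pos: [0.4904, -0.2373, 0.1089]
orientation: [[0.36, -0.933, 0.001], [-0.933, -0.36, -0.001], [0.001, -0.001, -1.0]]
ft_force: [-0.4, 0.7, 6.5]
gripper_width: 0.346
t 4.7 p [ 0.4904 -0.2373  0.1089] yaw -68.93 zax [ 0.0013 -0.0007 -1.    ] F [-0.399   0.7166  6.4817] T [0.1532 0.2172 0.0455] g 29.4 q [-29.705   14.9968  89.9533   0.0006  74.9669  39.2235]
```

View pics/w3.png

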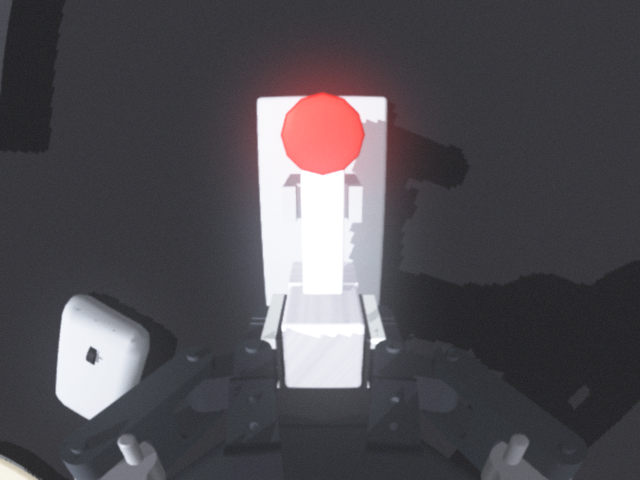

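The hub is gripped at 29.4 mm and is square in the jaws. Next I lift it straight up.

```bash
python3 -m crank '[[0,0,-0.5,0,0,0,2],[0,0,-1.5,0,0,0,2],[0,0,-3,0,0,0,2],[0,0,-5,0,0,0,2],[0,0,-8,0,0,0,2],[0,0,-11,0,0,0,2],[0,0,-13,0,0,0,2],[0,0,-13.5,0,0,0,2],[0,0,-13.5,0,0,0,2],[0,0,-13.5,0,0,0,2]]'
python3 - <<'E'
from h import *
st();p,d=capture('wrist');cv2.imwrite('pics/w4.png',p[:,:,::-1])
goal([.5722,.1183,.24],-24.2)
E
```

```text
t: 6.0
eef_pos: [0.4898, -0.2369, 0.2419]
orientation: [[0.36, -0.933, -0.002], [-0.933, -0.36, 0.001], [-0.001, 0.001, -1.0]]
ft_force: [0.2, -0.2, -4.3]
gripper_width: 0.34
t 6.0 p [ 0.4898 -0.2369  0.2419] yaw -68.92 zax [-0.0016  0.0009 -1.    ] F [ 0.2072 -0.2246 -4.3222] T [0.008  0.0353 0.0034] g 28.9 q [-29.701    7.6579  82.3735   0.0013  90.0726  39.2228]
row [-30.18 -20.46   0.21] [ 0.0005  0.0018 -0.7806]
```

View pics/w4.png

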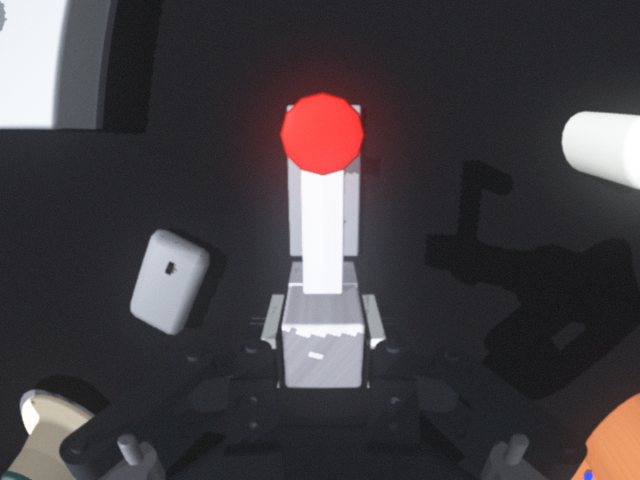

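```bash
python3 - <<'E'
from h import *
s=observe();R=s['orientation'];p=s['eef_pos']
def tool(u,v,tz):
    P=watz(u,v,p[2]-tz,s);return (R.T@(P-p))*1000
for q in [(285,325),(361,325),(361,386),(285,387)]:print(tool(*q,.0409))
print('knob',tool(322.5,133.5,.0244))
E
```

```text
[-13.7017 -14.2087  40.9036]
[ 13.1172 -14.2205  40.8652]
[14.6028 14.5931 40.8957]
[-15.2323  15.1544  40.9391]
knob [ -0.3992 -80.0226  24.31  ]
```

```bash
python3 -m crank '[[-2,-1.4,0,0,0,-0.05,2],[-5,-3.4,0,0,0,-0.15,2],[-9,-6,0,0,0,-0.28,2],[-13,-8.8,0,0,0,-0.4,2],[-17,-11.5,0,0,0,-0.52,2],[-21,-14.2,0,0,0,-0.62,2],[-25,-17,0.1,0,0,-0.7,2],[-28,-19,0.1,0,0.001,-0.75,2],[-29.5,-20,0.2,0,0.001,-0.775,2],[-30.2,-20.5,0.2,0,0.002,-0.781,2],[-30.2,-20.5,0.2,0,0.002,-0.781,2],[-30.2,-20.5,0.2,0,0.002,-0.781,2],[-30.2,-20.5,0.2,0,0.002,-0.781,2]]'
python3 - <<'E'
from h import *
st();p,d=capture('wrist');cv2.imwrite('pics/w5.png',p[:,:,::-1])
goal([.5722,.1183,.216],-24.2)
for n in ["scene","side"]:
    p,d=capture(n);cv2.imwrite(f"pics/{n}1.png",p[:,:,::-1])
crop('pics/side1.png','pics/s1.png',230,370,220,380,4);crop('pics/scene1.png','pics/s2.png',360,480,120,240,5)
E
```

```text
t: 7.68
eef_pos: [0.5728, 0.1175, 0.2412]
orientation: [[0.912, -0.411, 0.002], [-0.411, -0.912, -0.002], [0.002, 0.001, -1.0]]
ft_force: [0.6, 0.7, -2.9]
gripper_width: 0.344
t 7.67 p [0.5728 0.1175 0.2412] yaw -24.26 zax [ 0.0018 -0.0017 -1.    ] F [ 0.6278  0.6553 -2.924 ] T [-0.0508  0.0098 -0.0123] g 29.3 q [ 8.017  14.0615 75.1923 -0.11   90.6588 32.2736]
row [-0.09 -0.03  2.52] [ 0.0007 -0.0023 -0.0008]
```

View pics/s1.png

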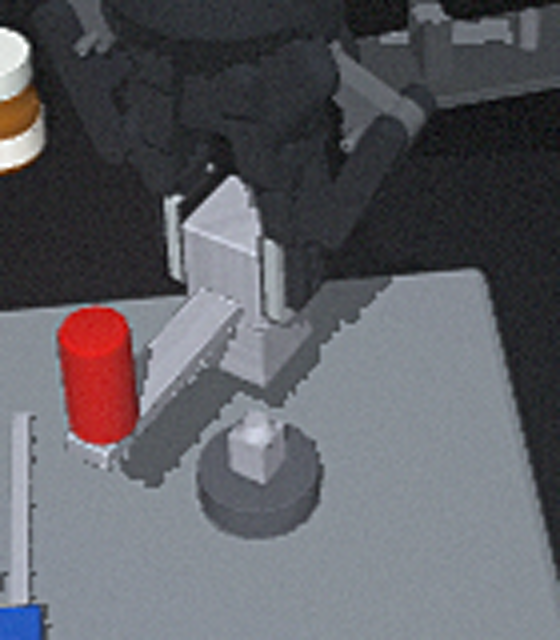

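View pics/s2.png

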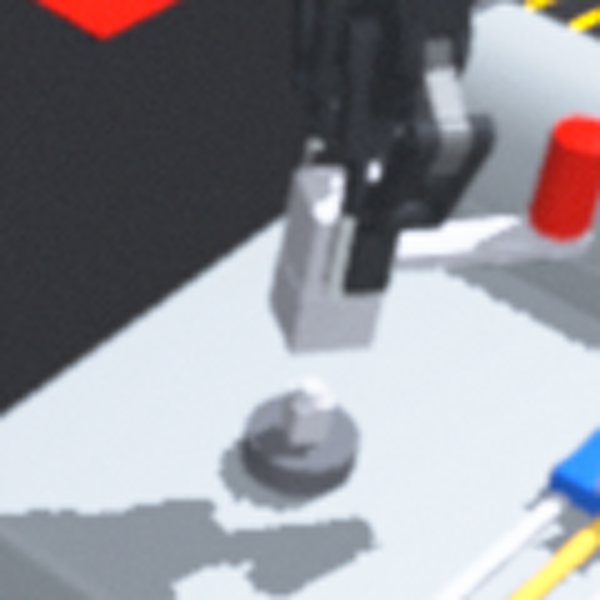

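```bash
python3 - <<'E'
from h import *
# visible hub bottom corners, side
A=[atz('side',230+u/4,220+v/4,.1403)[:2] for u,v in((220,368),(265,387),(310,328))]
print(A,'centre',(A[0]+A[2])/2)
B=[atz('scene',360+u/5,120+v/5,.1403)[:2] for u,v in((270,303),(295,353),(372,347))]
print(B,'centre',(B[0]+B[2])/2)
print('shaft side',[.5727,.1217],'scene',[.5720,.1178])
E
```

```text
[array([0.5823, 0.1297]), array([0.566, 0.137]), array([0.5545, 0.108 ])] centre [0.5684 0.1189]
[array([0.5545, 0.1055]), array([0.5807, 0.0953]), array([0.5926, 0.1207])] centre [0.5736 0.1131]
shaft side [0.5727, 0.1217] scene [0.572, 0.1178]
```

```bash
python3 -m crank '[[-0.05,0,0.5,0,-0.002,0,2],[-0.05,0,1,0,-0.002,0,2],[-0.05,0,1.3,0,-0.002,0,2],[-0.05,0,1.3,0,-0.002,0,2],[-0.05,0,1.3,0,-0.002,0,2]]'
cat > ov.py <<'E'
from h import *
import sys
def ov(tag):
    s=observe();R=s['orientation'];p=s['eef_pos']
    for n,(u0,u1,v0,v1,k) in {'scene':(390,450,150,220,9),'side':(260,330,285,355,9)}.items():
        im,_=capture(n);im=im[:,:,::-1].copy();cv2.imwrite(f'pics/{tag}{n}.png',im)
        c=cv2.resize(im[v0:v1,u0:u1],None,fx=k,fy=k,interpolation=cv2.INTER_CUBIC)
        def poly(P,col):
            q=np.array([(proj(n,x)-[u0,v0]+.5)*k for x in P]);cv2.polylines(c,[np.round(q).astype(int)],True,col,1)
        hb=[p+R@np.array([a*.015,b*.015,.1009]) for a,b in((1,1),(-1,1),(-1,-1),(1,-1))]
        poly(hb,(0,255,0))
        for z in(.085,.103):
            a=np.radians(65.8);poly([[.5722+.0099*np.cos(a+np.pi/4+i*np.pi/2),.1183+.0099*np.sin(a+np.pi/4+i*np.pi/2),z] for i in range(4)],(0,0,255))
        cv2.imwrite(f'pics/{tag}{n}c.png',c)
st();ov(sys.argv[1])
E
python3 ov.py a
```

```text
t: 8.45
eef_pos: [0.5724, 0.1186, 0.2282]
orientation: [[0.912, -0.41, 0.0], [-0.41, -0.912, -0.001], [0.0, 0.001, -1.0]]
ft_force: [0.1, -0.1, -2.9]
gripper_width: 0.343
t 8.45 p [0.5724 0.1186 0.2282] yaw -24.18 zax [ 0.     -0.0007 -1.    ] F [ 0.0644 -0.0519 -2.8918] T [-0.083   0.0438  0.0126] g 29.1 q [ 8.1034 14.5274 76.1448 -0.0407 89.3309 32.2834]
```

View pics/ascenec.png

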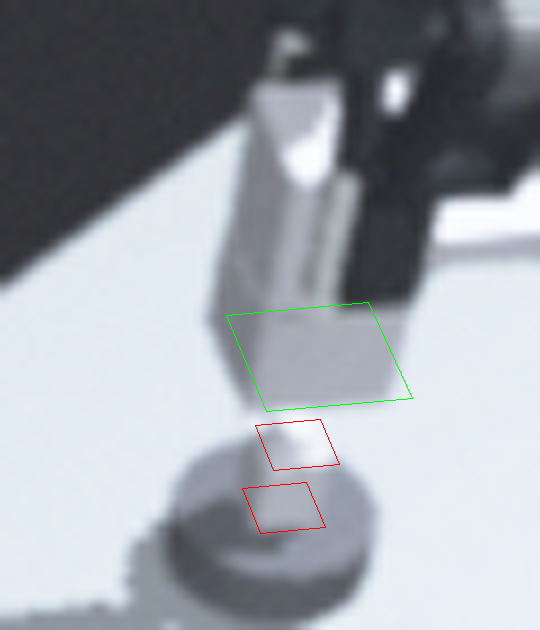

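View pics/asidec.png

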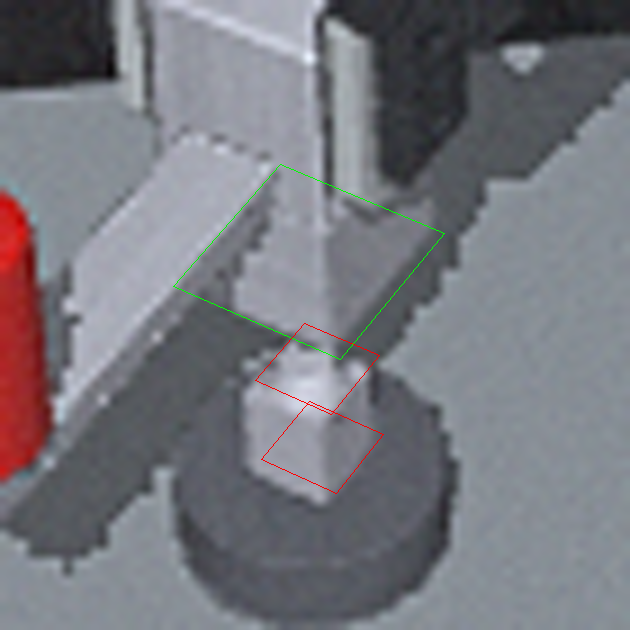

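```bash
python3 - <<'E'
from h import *
P=np.array([.5724,.1186,.127])
J=np.vstack([np.stack([(proj(n,P+e)-proj(n,P))/.001 for e in np.eye(3)*.001],1) for n in('scene','side')])
b=np.array([-1.4,.55,.4,-2.7]);r=np.linalg.lstsq(J,b,rcond=None);print(r[0]*1000,J@r[0],b)
b=np.array([-1.4,.55,.4,-2.7]);r=np.linalg.lstsq(J[:,:2],b,rcond=None);print(r[0]*1000,J[:,:2]@r[0])
E
```

```text
[ 0.1869 -4.0726  0.9392] [-1.5652  0.442   0.2667 -2.6335] [-1.4   0.55  0.4  -2.7 ]
[ 0.1818 -4.3503] [-1.7687  0.8831  0.3286 -2.2985]
```

```bash
cat > ov2.py <<'E'
from h import *
import sys
def cr(n,tag,box,k):
    s=observe();R=s['orientation'];p=s['eef_pos'];u0,u1,v0,v1=box
    im=cv2.imread(f'pics/{tag}{n}.png');c=cv2.resize(im[v0:v1,u0:u1],None,fx=k,fy=k,interpolation=cv2.INTER_CUBIC)
    def T(x,y,z): return p+R@np.array([y,-x,.1009-z])  # crank coords: x=-tool y
    # tool x sign irrelevant by symmetry
    def poly(P):
        q=np.array([(proj(n,x)-[u0,v0]+.5)*k for x in P]);cv2.polylines(c,[np.round(q).astype(int)],True,(0,255,0),1)
    for z in(0,.06): poly([T(a*.015,b*.015,z) for a,b in((1,1),(-1,1),(-1,-1),(1,-1))])
    for z in(.0365,.0765): poly([T(.08+.011*np.cos(t),.011*np.sin(t),z) for t in np.arange(0,6.28,.3)])
    cv2.imwrite(f'pics/{tag}{n}k.png',c)
t=sys.argv[1]
cr('scene',t,(390,490,120,220),6);cr('side',t,(230,330,240,340),6)
E
python3 ov2.py a
```

View pics/ascenek.png

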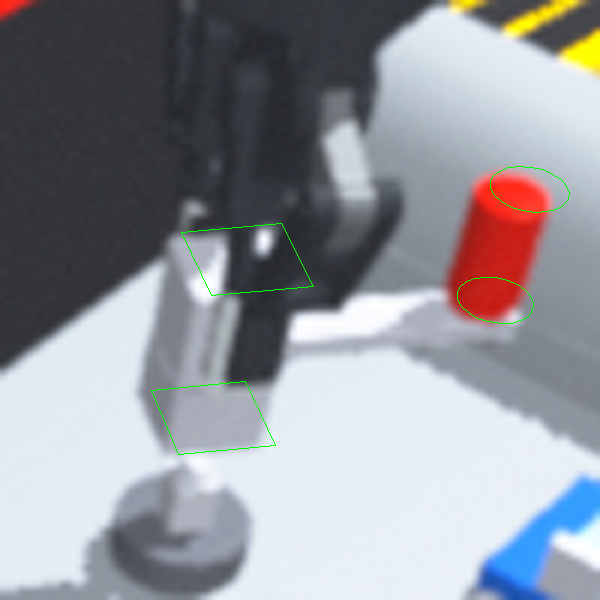

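View pics/asidek.png

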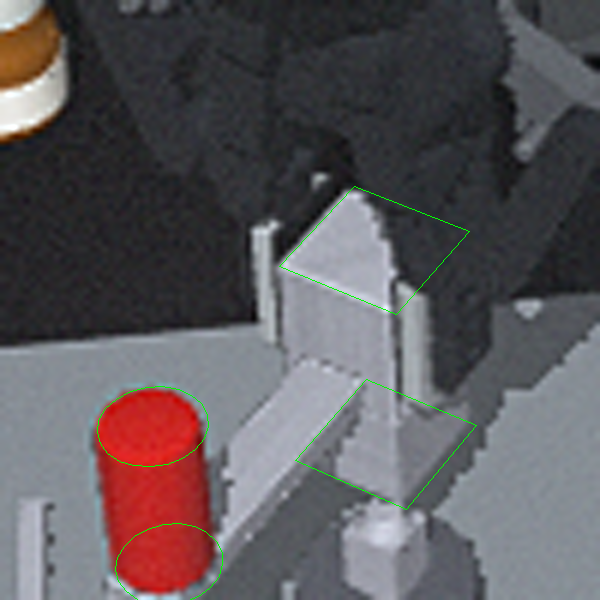

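View pics/w5.png

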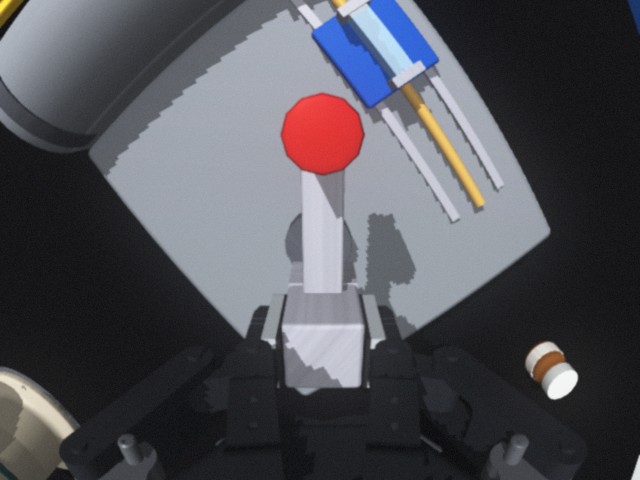

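```bash
python3 - <<'E'
from h import *
s=dict(eef_pos=np.array([.5732,.1225,.2828]))
x=Rdown(-24.34);z=np.array([-.0023,-.0008,-1.]);
z/=np.linalg.norm(z);a=x[:,0]-z*(x[:,0]@z);a/=np.linalg.norm(a);s['orientation']=np.stack([a,np.cross(z,a),z],1)
C=[(177,287),(340,286),(341,441),(177,443)]
P=np.array([watz(289.5+u/8,194.5+v/8,.103,s) for u,v in C]);print(P.mean(0))
st();st()
p,d=capture('wrist');st();p,d=capture('wrist');st()
E
```

```text
[0.5725 0.1206 0.103 ]
t 8.55 p [0.5724 0.1186 0.2283] yaw -24.18 zax [ 0.0003 -0.0007 -1.    ] F [ 0.5212 -0.053  -3.3912] T [-0.1204  0.0596 -0.0259] g 29.2 q [ 8.102  14.5194 76.1421 -0.041  89.3293 32.2821]
t 8.55 p [0.5724 0.1186 0.2283] yaw -24.18 zax [ 0.0003 -0.0007 -1.    ] F [ 0.5212 -0.053  -3.3912] T [-0.1204  0.0596 -0.0259] g 29.2 q [ 8.102  14.5194 76.1421 -0.041  89.3293 32.2821]
t 8.6 p [0.5724 0.1186 0.2283] yaw -24.18 zax [ 0.0003 -0.0007 -1.    ] F [ 0.472  -0.3731 -3.7636] T [-0.1039  0.0189 -0.0327] g 29.1 q [ 8.1025 14.5189 76.1419 -0.0415 89.3302 32.2803]
t 8.65 p [0.5724 0.1186 0.2283] yaw -24.18 zax [ 0.0001 -0.0007 -1.    ] F [ 0.6148  0.9209 -3.8648] T [-0.0339  0.0066 -0.0282] g 29.1 q [ 8.1028 14.5203 76.146  -0.0405 89.3317 32.2813]
```

Pose bug found: I read the arm pose after the capture, while the arm was still settling. Corrected, the shaft is at about (0.5723, 0.1215), which agrees better with the fixed cameras. I'll shift about 2.8 mm.

```bash
python3 -m crank '[[-0.11,-0.25,0.3,0,0,0,2],[-0.11,-0.25,0.8,0,0,0,2],[-0.11,-0.25,1.2,0,0,0,2],[-0.11,-0.25,1.2,0,0,0,2],[-0.11,-0.25,1.2,0,0,0,2]]'
sed -i 's/\.5722/.5723/g;s/\.1183/.1215/g' ov.py; python3 ov.py b
```

```text
t: 9.28
eef_pos: [0.5724, 0.1213, 0.2162]
orientation: [[0.912, -0.41, -0.0], [-0.41, -0.912, -0.001], [0.0, 0.001, -1.0]]
ft_force: [-0.1, 0.6, -3.7]
gripper_width: 0.342
t 9.28 p [0.5724 0.1213 0.2162] yaw -24.18 zax [-0.     -0.0007 -1.    ] F [-0.0867  0.6331 -3.6908] T [-0.0656 -0.0085  0.023 ] g 29.1 q [ 8.365  15.0706 76.9008 -0.0412 88.037  32.546 ]
```

View pics/bscenec.png

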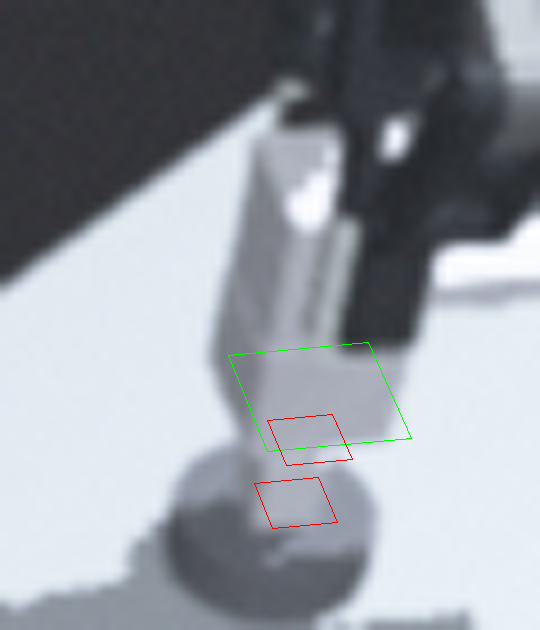

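View pics/bsidec.png

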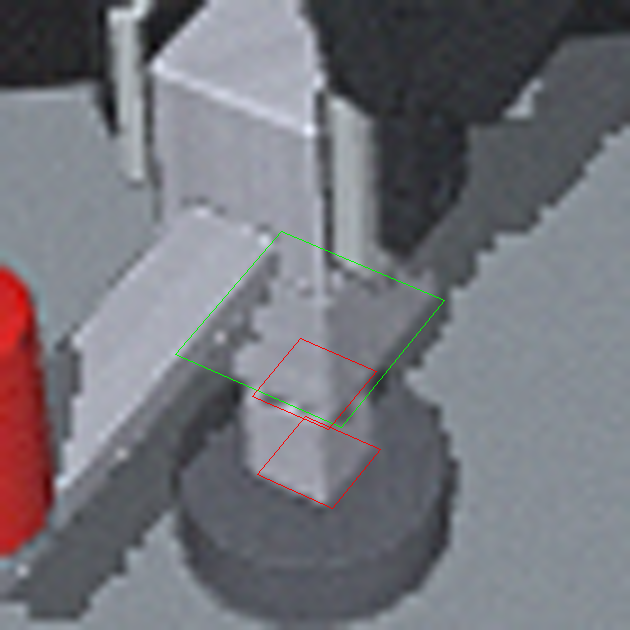

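Hub and shaft residuals now agree in both cameras. I'll lower gently, watching the force.

```bash
python3 -m crank '[[0,0,0.3,0,0,0,2],[0,0,0.6,0,0,0,2],[0,0,0.8,0,0,0,2],[0,0,1.0,0,0,0,2],[0,0,1.0,0,0,0,2]]'
```

```text
t: 10.0
eef_pos: [0.5723, 0.1213, 0.2058]
orientation: [[0.912, -0.41, -0.001], [-0.41, -0.912, -0.001], [-0.0, 0.001, -1.0]]
ft_force: [0.0, 0.5, -3.7]
gripper_width: 0.34
```

```bash
python3 -m crank '[[0,0,0.1,0,0,0,2],[0,0,0.2,0,0,0,2],[0,0,0.3,0,0,0,2],[0,0,0.35,0,0,0,2]]'
```

```text
t: 10.5
eef_pos: [0.5723, 0.1213, 0.2025]
orientation: [[0.912, -0.41, -0.0], [-0.41, -0.912, -0.001], [0.0, 0.001, -1.0]]
ft_force: [-0.4, 0.2, -3.9]
gripper_width: 0.342
```

```bash
python3 -m crank '[[0,0,0.1,0,0,0,2],[0,0,0.2,0,0,0,2],[0,0,0.3,0,0,0,2],[0,0,0.4,0,0,0,2]]'
```

```text
t: 11.0
eef_pos: [0.5724, 0.1213, 0.1985]
orientation: [[0.912, -0.41, -0.0], [-0.41, -0.912, -0.001], [0.0, 0.001, -1.0]]
ft_force: [0.8, 0.1, -3.6]
gripper_width: 0.341
```

```bash
python3 -m crank '[[0,0,0.1,0,0,0,2],[0,0,0.2,0,0,0,2],[0,0,0.3,0,0,0,2],[0,0,0.4,0,0,0,2]]'
```

```text
t: 11.5
eef_pos: [0.5724, 0.1213, 0.1945]
orientation: [[0.912, -0.41, -0.0], [-0.41, -0.912, -0.001], [0.0, 0.001, -1.0]]
ft_force: [-0.5, 0.1, -3.2]
gripper_width: 0.339
```

```bash
python3 -m crank '[[0,0,0.2,0,0,0,2],[0,0,0.4,0,0,0,2],[0,0,0.6,0,0,0,2],[0,0,0.7,0,0,0,2]]'
```

```text
t: 12.0
eef_pos: [0.5723, 0.1213, 0.1873]
orientation: [[0.912, -0.41, -0.0], [-0.41, -0.912, -0.001], [-0.0, 0.001, -1.0]]
ft_force: [0.5, 0.7, -4.1]
gripper_width: 0.339
```

```bash
python3 -m crank '[[0,0,0.05,0,0,0,2],[0,0,0.1,0,0,0,2],[0,0,0.15,0,0,0,2]]'
```

```text
t: 12.38
eef_pos: [0.5724, 0.1213, 0.1861]
orientation: [[0.912, -0.41, -0.0], [-0.41, -0.912, -0.001], [0.0, 0.001, -1.0]]
ft_force: [-0.4, 0.4, -3.4]
gripper_width: 0.34
```

```bash
python3 -m crank '[[0,0,0.05,0,0,0,2],[0,0,0.1,0,0,0,2],[0,0,0.1,0,0,0,2]]'
```

```text
t: 12.75
eef_pos: [0.5724, 0.1214, 0.1859]
orientation: [[0.912, -0.41, 0.0], [-0.41, -0.912, -0.001], [0.001, 0.0, -1.0]]
ft_force: [-4.8, -0.3, 3.8]
gripper_width: 0.339
```

The hub touched down on the collar at TCP z 0.1859, exactly the expected seated height. Now release, rise and move over to the knob.

```bash
python3 -m crank '[[0,0,-0.05,0,0,0,3],[0,0,-0.05,0,0,0,4.5],[0,0,-0.05,0,0,0,6],[0,0,-0.05,0,0,0,6],[0,0,-0.05,0,0,0,6],[0,0,-1,0,0,0,6],[0,0,-3,0,0,0,6],[0,0,-5.5,0,0,0,6],[0,0,-6.5,0,0,0,6],[0,-2,-6.5,0,0,0,6],[0,-5,-6.5,0,0,0,6],[0,-7.5,-6.5,0,0,0,6],[0,-8,-6.5,0,0,0,6],[0,-8,-6.5,0,0,0,6],[0,-8,-6.5,0,0,0,6],[0,-8,-6.5,0,0,0,6]]'
python3 - <<'E'
from h import *
st();s=observe();p,d=capture('wrist');cv2.imwrite('pics/w6.png',p[:,:,::-1])
for n in ["scene","side"]:
    p,d=capture(n);cv2.imwrite(f"pics/{n}6.png",p[:,:,::-1])
crop('pics/side6.png','pics/s6.png',180,340,260,400,5)
k=np.array([.5724,.1214])+.08*np.array([np.cos(np.radians(65.8)),np.sin(np.radians(65.8))]);print(k,wproj([*k,.1615],s))
E
```

```text
t: 14.75
eef_pos: [0.6051, 0.1936, 0.2502]
orientation: [[0.912, -0.41, -0.0], [-0.41, -0.912, -0.001], [0.0, 0.001, -1.0]]
ft_force: [-0.3, -0.5, -0.9]
gripper_width: 0.702
t 14.75 p [0.6051 0.1936 0.2502] yaw -24.23 zax [-0.     -0.0008 -1.    ] F [-0.2736 -0.5261 -0.9171] T [ 0.0254 -0.023  -0.0099] g 59.7 q [14.4293 22.0495 64.4246 -0.0463 93.538  38.6535]
[0.6052 0.1944] [319.754  295.9646]
```

View pics/w6.png

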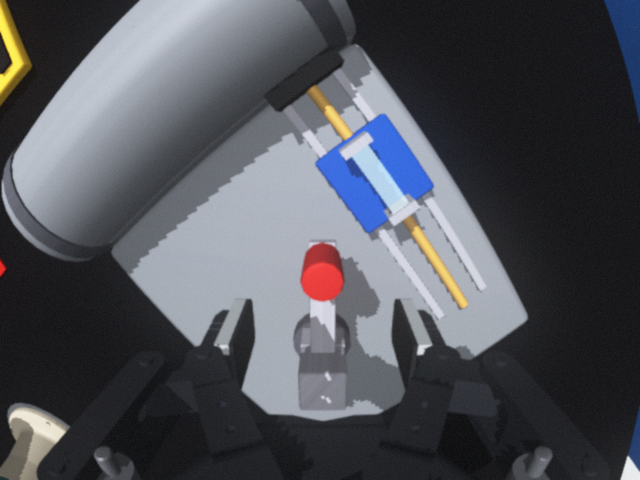

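View pics/s6.png

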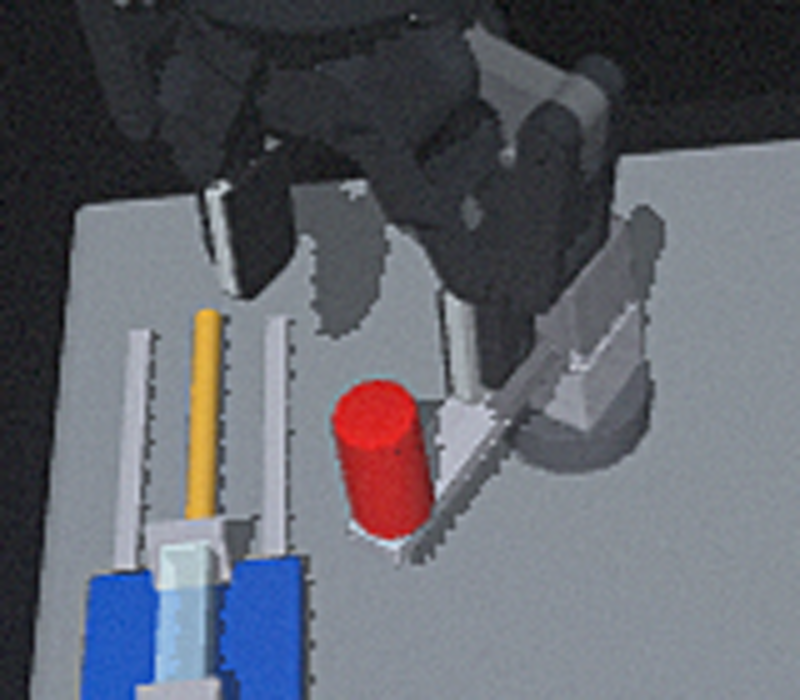

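```bash
python3 - <<'E'
from h import *
crop('pics/w6.png','pics/w6c.png',280,370,230,420,4)
print(watz(322.5,280,.1615))
for z in(.14,.15,.1615):print(z,watz(322.5,280,z),wproj([.6052,.1944,z]))
E
```

```text
[0.6099 0.202  0.1615]
0.14 [0.6058 0.1929 0.14  ] [320.273  278.0957]
0.15 [0.6077 0.1971 0.15  ] [320.1467 286.2371]
0.1615 [0.6099 0.202  0.1615] [319.9868 296.605 ]
```

View pics/w6c.png

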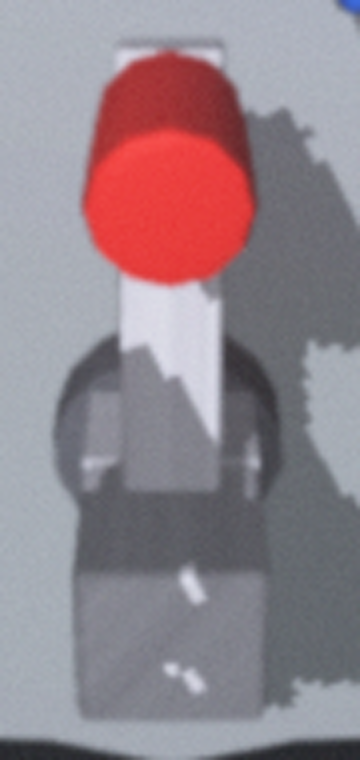

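```bash
python3 - <<'E'
from h import *
from scipy.optimize import least_squares
obs=[]
C=[(78,573),(268,573),(263,716),(82,716)]
P=np.array([watz(279.5+u/4,229.5+v/4,.145) for u,v in C]);print(P,P.mean(0),[np.linalg.norm(P[i]-P[i-1]) for i in range(4)])
def T(x,y,z,q):
    a=q[3];return [q[0]+x*np.cos(a)-y*np.sin(a),q[1]+x*np.sin(a)+y*np.cos(a),q[2]+z]
M=[(.015,.015,.06),(.015,-.015,.06),(-.015,-.015,.06),(-.015,.015,.06),(.08,0,.0765)]
U=[(279.5+u/4,229.5+v/4) for u,v in C+[(170,206)]]
f=lambda q:np.concatenate([wproj(T(*m,q))-u for m,u in zip(M,U)])
r=least_squares(f,[.5724,.1214,.085,np.radians(65.8)],x_scale=[.01,.01,.01,.1]);print(r.x,np.degrees(r.x[3]),f(r.x).round(1))
print(f([.5724,.1214,.085,np.radians(65.8)]).round(1))
E
```

```text
[[0.5684 0.1442 0.145 ]
 [0.5944 0.1325 0.145 ]
 [0.582  0.1043 0.145 ]
 [0.5554 0.1163 0.145 ]] [0.5751 0.1243 0.145 ] [np.float64(0.03081197924400664), np.float64(0.02849320381971015), np.float64(0.030804229311401983), np.float64(0.02921104755720681)]
[0.5781 0.1311 0.0928 1.1507] 65.93255671832011 [-2.6 -0.9  2.3 -1.   1.8 -0.2 -1.6 -0.1  0.1  1.7]
[-3.1  5.1 -1.1  5.2 -1.4  3.5 -2.2  3.5 -2.  15.7]
```

```bash
cat > ov3.py <<'E'
from h import *
import sys
# overlay crank model with pose q on fixed images
def draw(tag,q,boxes,tilt=0):
    a=q[3];Rz=Rn.from_euler('z',a).as_matrix()@Rn.from_euler('y',tilt).as_matrix()
    for n,(u0,u1,v0,v1,k) in boxes.items():
        im=cv2.imread(f'pics/{n}{tag}.png');c=cv2.resize(im[v0:v1,u0:u1],None,fx=k,fy=k,interpolation=cv2.INTER_CUBIC)
        T=lambda x,y,z:np.array(q[:3])+Rz@np.array([x,y,z])
        def poly(P):
            z=np.array([(proj(n,x)-[u0,v0]+.5)*k for x in P]);cv2.polylines(c,[np.round(z).astype(int)],True,(0,255,0),1)
        for z in(0,.06): poly([T(i*.015,j*.015,z) for i,j in((1,1),(-1,1),(-1,-1),(1,-1))])
        for z in(.0365,.0765): poly([T(.08+.011*np.cos(t),.011*np.sin(t),z) for t in np.arange(0,6.28,.3)])
        poly([T(x,y,.036) for x,y in((.015,.008),(.091,.008),(.091,-.008),(.015,-.008))])
        cv2.imwrite(f'pics/{n}{tag}q.png',c)
E
python3 - <<'E'
from ov3 import *
draw('6',[.5723,.1214,.085,np.radians(65.8)],{'side':(220,330,270,370,6),'scene':(390,490,130,230,6)})
E
```

```text
(no output)
```

View pics/side6q.png

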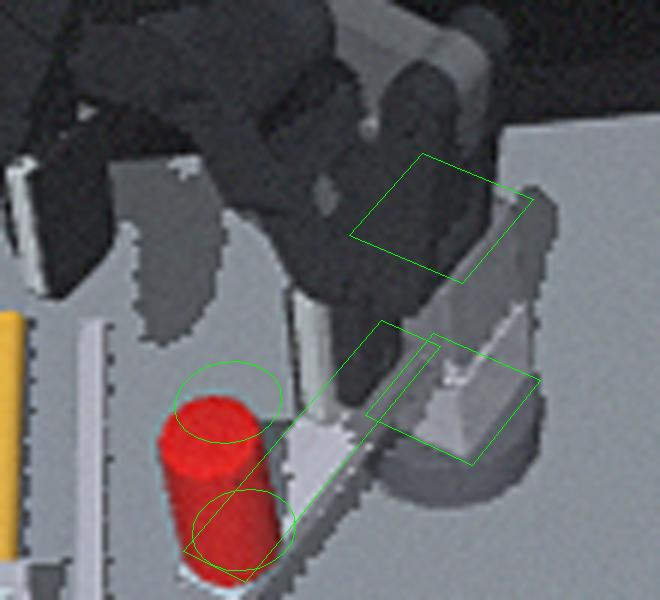

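View pics/scene6q.png

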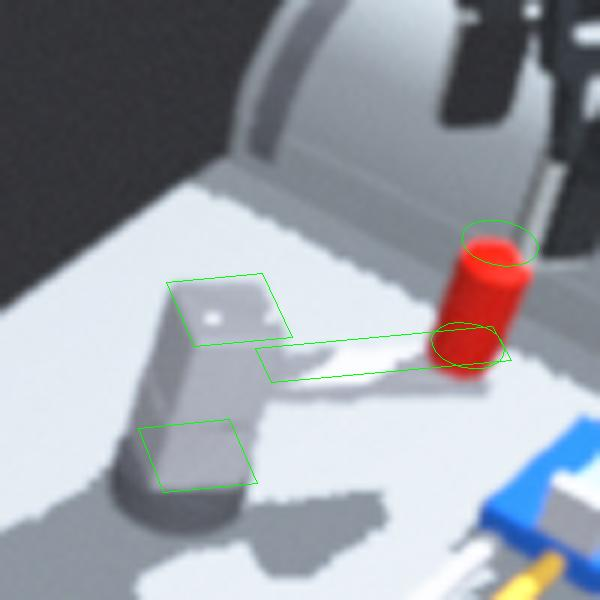

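The overlay shows the released crank tipping knob-down by a few degrees. That is the socket play, since its centre of gravity lies out along the arm. I'll fit the tilt.

```bash
python3 - <<'E'
from h import *
from scipy.optimize import least_squares
C=[(78,573),(268,573),(263,716),(82,716)]
U=[(279.5+u/4,229.5+v/4) for u,v in C+[(170,206)]]
M=[(.015,.015,.06),(.015,-.015,.06),(-.015,-.015,.06),(-.015,.015,.06),(.08,0,.0765)]
def T(m,q):
    Rz=Rn.from_euler('z',q[4]).as_matrix()@Rn.from_euler('y',q[3]).as_matrix()
    return np.array(q[:3])+Rz@np.array(m)
f=lambda q:np.concatenate([np.concatenate([wproj(T(m,q))-u for m,u in zip(M,U)]),(np.array(q[:2])-[.5723,.1214])/.001,[(q[2]-.0862)/.0005]])
r=least_squares(f,[.5724,.1214,.086,.05,np.radians(65.8)],x_scale=[.01,.01,.01,.1,.1]);q=r.x
print(q[:3],np.degrees(q[3:]),f(q).round(1))
print('knob mid',T((.08,0,.0605),q),'top',T((.08,0,.0765),q),'level knob',T((.08,0,.0605),[*q[:2],.085,0,q[4]]))
from ov3 import draw
draw('6',[*q[:3],q[4]],{'side':(220,330,270,370,6),'scene':(390,490,130,230,6)},tilt=q[3])
E
```

```text
[0.5734 0.1209 0.0861] [ 4.4197 65.8629] [-1.6 -0.8  0.9 -0.9  0.7  0.7 -0.9  0.8  0.1  0.4  1.1 -0.5 -0.3]
knob mid [0.6079 0.198  0.1402] top [0.6084 0.1991 0.1562] level knob [0.6061 0.1939 0.1455]
```

View pics/side6q.png

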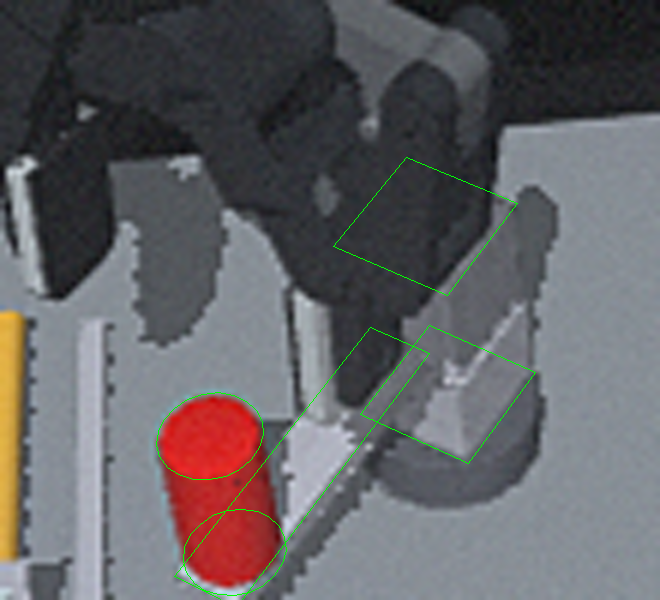

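View pics/scene6q.png

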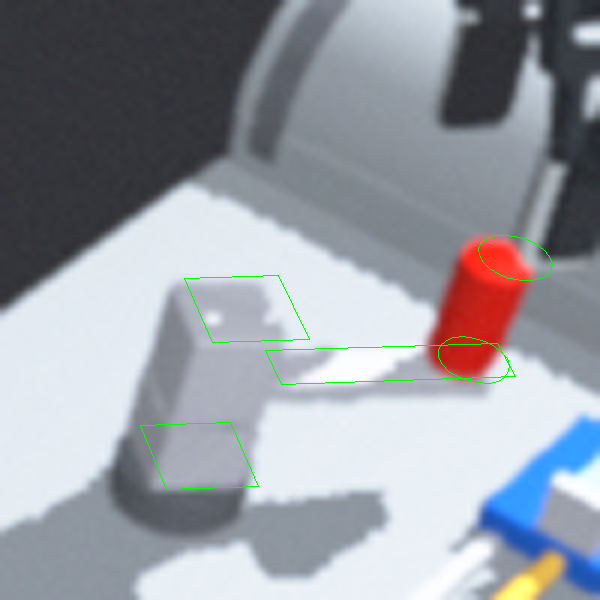

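```bash
python3 -m crank '[[0,-0.4,0.5,0,0,0,6],[0,-0.5,2,0,0,0,6],[0,-0.5,4,0,0,0,6],[0,-0.5,5.2,0,0,0,6],[0,-0.5,5.4,0,0,0,6],[0,-0.5,5.4,0,0,0,4.5],[0,-0.5,5.4,0,0,0,3.5],[0,-0.5,5.4,0,0,0,2.8],[0,-0.5,5.4,0,0,0,2.2],[0,-0.5,5.4,0,0,0,1.8],[0,-0.5,5.4,0,0,0,1.6],[0,-0.5,5.4,0,0,0,1.6],[0,-0.5,5.4,0,0,0,1.6]]'
python3 - <<'E'
from h import *
st();p,d=capture('wrist');cv2.imwrite('pics/w7.png',p[:,:,::-1])
E
```

```text
t: 16.52
eef_pos: [0.6073, 0.199, 0.1962]
orientation: [[0.912, -0.41, 0.0], [-0.41, -0.912, -0.0], [0.0, 0.0, -1.0]]
ft_force: [0.6, 2.0, 2.6]
gripper_width: 0.239
t 16.52 p [0.6073 0.199  0.1962] yaw -24.18 zax [ 0.0004 -0.0004 -1.    ] F [0.628  1.9977 2.6365] T [ 0.1486 -0.0152 -0.0196] g 20.3 q [14.8408 24.4079 67.6223 -0.0283 87.9564 39.017 ]
```

View pics/w7.png

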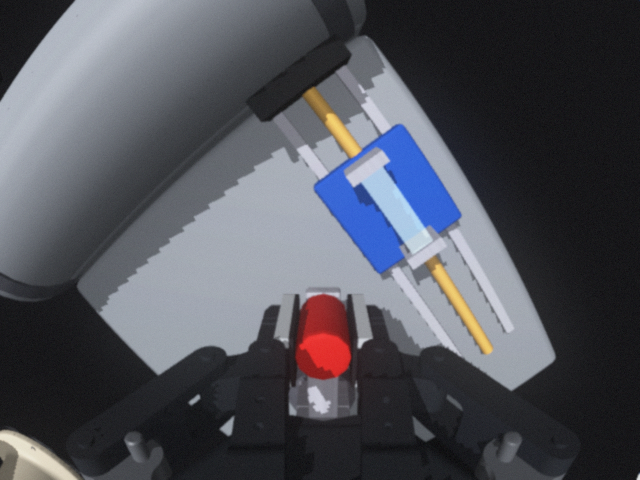

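```bash
python3 -m crank '[[0,0.1,-0.15,0,0,0,1.6],[0,0.2,-0.3,0,0,0,1.6],[0,0.35,-0.45,0,0,0,1.6],[0,0.47,-0.53,0,0,0,1.6],[0,0.47,-0.53,0,0,0,1.6]]'
python3 - <<'E'
from h import *
st()
for n in ["scene","side"]:
    p,d=capture(n);cv2.imwrite(f"pics/{n}8.png",p[:,:,::-1])
from ov3 import draw
draw('8',[.5724,.1214,.085,np.radians(65.8)],{'side':(220,330,270,370,6),'scene':(390,490,130,230,6)})
E
```

```text
t: 17.2
eef_pos: [0.6053, 0.1948, 0.2014]
orientation: [[0.912, -0.409, 0.0], [-0.409, -0.912, 0.0], [0.0, -0.0, -1.0]]
ft_force: [1.0, 4.4, -1.7]
gripper_width: 0.239
t 17.2 p [0.6053 0.1948 0.2014] yaw -24.17 zax [ 0.0004  0.     -1.    ] F [ 1.027   4.4123 -1.7182] T [ 1.0435 -0.5134 -0.007 ] g 20.3 q [14.5158 23.6937 67.9448 -0.0024 88.3414 38.6839]
```

View pics/scene8q.png

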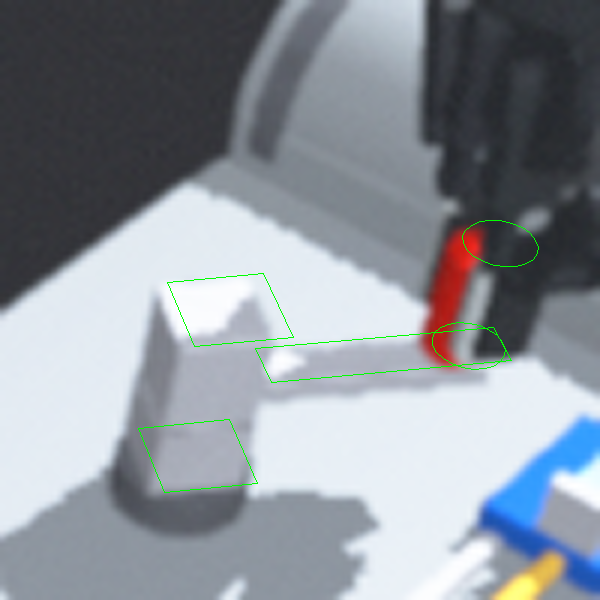

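View pics/side8q.png

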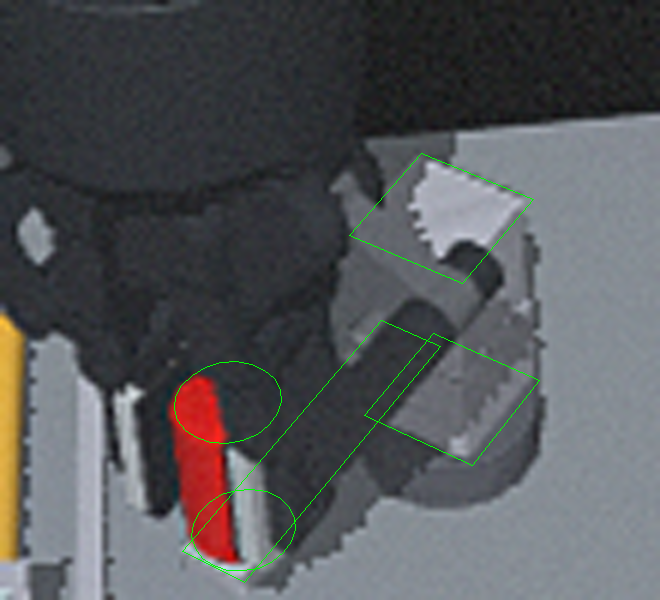

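The crank is level in the grip with only light loads. Now I'll work out the circle offsets in tool axes.

```bash
cat > circ.py <<'E'
import numpy as np,sys
p0=float(sys.argv[1])
out=[]
for p in sys.argv[2:]:
    a,b=np.radians(float(p)),np.radians(p0)
    out.append('[%.2f,%.2f,0,0,0,0,1.6]'%(8*(np.sin(a)-np.sin(b)),-8*(np.cos(a)-np.cos(b))))
print(','.join(out))
E
python3 circ.py 0 2 6 12 18 24 30 36 41 44 45
```

```text
[0.28,0.00,0,0,0,0,1.6],[0.84,0.04,0,0,0,0,1.6],[1.66,0.17,0,0,0,0,1.6],[2.47,0.39,0,0,0,0,1.6],[3.25,0.69,0,0,0,0,1.6],[4.00,1.07,0,0,0,0,1.6],[4.70,1.53,0,0,0,0,1.6],[5.25,1.96,0,0,0,0,1.6],[5.56,2.25,0,0,0,0,1.6],[5.66,2.34,0,0,0,0,1.6]
```

```bash
python3 -m crank '[[0.28,0,0,0,0,0,1.6],[0.84,0.04,0,0,0,0,1.6],[1.66,0.17,0,0,0,0,1.6],[2.47,0.39,0,0,0,0,1.6],[3.25,0.69,0,0,0,0,1.6],[4.0,1.07,0,0,0,0,1.6],[4.7,1.53,0,0,0,0,1.6],[5.25,1.96,0,0,0,0,1.6],[5.56,2.25,0,0,0,0,1.6],[5.66,2.34,0,0,0,0,1.6]]'
python3 -c "
from h import *
st()
for n in ['side','scene']:
    p,d=capture(n);cv2.imwrite(f'pics/{n}9.png',p[:,:,::-1])
crop('pics/side9.png','pics/s9.png',180,340,260,400,5)"; python3 circ.py 45 48 53 60 68 76 84 92 100 108 116 122 128 132 134 135
```

```text
t: 18.55
eef_pos: [0.6474, 0.1501, 0.2015]
orientation: [[0.912, -0.41, 0.0], [-0.41, -0.912, -0.0], [0.0, 0.0, -1.0]]
ft_force: [2.0, 4.4, -0.9]
gripper_width: 0.236
t 18.55 p [0.6474 0.1501 0.2015] yaw -24.18 zax [ 0.0001 -0.0002 -1.    ] F [ 2.0342  4.3983 -0.8668] T [ 1.1661 -0.4057 -0.0279] g 20.0 q [ 9.8694 28.3712 61.7946 -0.0109 89.8331 34.0521]
[0.29,0.30,0,0,0,0,1.6],[0.73,0.84,0,0,0,0,1.6],[1.27,1.66,0,0,0,0,1.6],[1.76,2.66,0,0,0,0,1.6],[2.11,3.72,0,0,0,0,1.6],[2.30,4.82,0,0,0,0,1.6],[2.34,5.94,0,0,0,0,1.6],[2.22,7.05,0,0,0,0,1.6],[1.95,8.13,0,0,0,0,1.6],[1.53,9.16,0,0,0,0,1.6],[1.13,9.90,0,0,0,0,1.6],[0.65,10.58,0,0,0,0,1.6],[0.29,11.01,0,0,0,0,1.6],[0.10,11.21,0,0,0,0,1.6],[0.00,11.31,0,0,0,0,1.6]
```

View pics/s9.png

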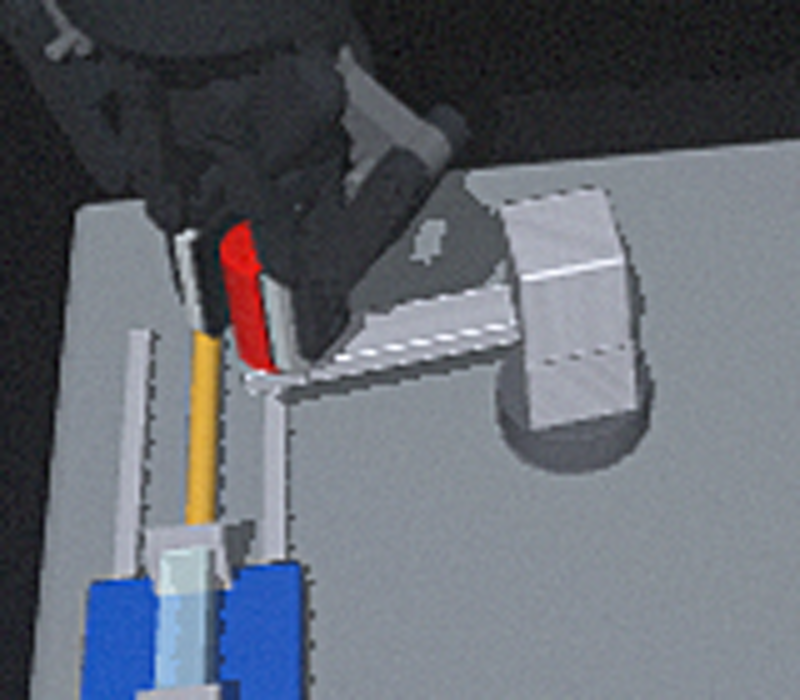

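The resistance is 3.4 N, as specified, and the carriage is starting to move. Continue.

```bash
python3 -m crank '[[0.29,0.30,0,0,0,0,1.6],[0.73,0.84,0,0,0,0,1.6],[1.27,1.66,0,0,0,0,1.6],[1.76,2.66,0,0,0,0,1.6],[2.11,3.72,0,0,0,0,1.6],[2.30,4.82,0,0,0,0,1.6],[2.34,5.94,0,0,0,0,1.6],[2.22,7.05,0,0,0,0,1.6],[1.95,8.13,0,0,0,0,1.6],[1.53,9.16,0,0,0,0,1.6],[1.13,9.90,0,0,0,0,1.6],[0.65,10.58,0,0,0,0,1.6],[0.29,11.01,0,0,0,0,1.6],[0.10,11.21,0,0,0,0,1.6],[0.00,11.31,0,0,0,0,1.6]]'
python3 circ.py 135 138 143 150 158 166 174 182 190 198 206 214 222 230 238 246 254 261 266 269 270;python3 circ.py 270 273 278 285 293 301 309 317 325 333 341 349 357 365 373 381 389 396 401 404 405
```

```text
t: 20.52
eef_pos: [0.6006, 0.0469, 0.2015]
orientation: [[0.912, -0.409, -0.0], [-0.409, -0.912, 0.0], [-0.0, -0.0, -1.0]]
ft_force: [1.4, 7.0, 0.5]
gripper_width: 0.239
[-0.30,0.29,0,0,0,0,1.6],[-0.84,0.73,0,0,0,0,1.6],[-1.66,1.27,0,0,0,0,1.6],[-2.66,1.76,0,0,0,0,1.6],[-3.72,2.11,0,0,0,0,1.6],[-4.82,2.30,0,0,0,0,1.6],[-5.94,2.34,0,0,0,0,1.6],[-7.05,2.22,0,0,0,0,1.6],[-8.13,1.95,0,0,0,0,1.6],[-9.16,1.53,0,0,0,0,1.6],[-10.13,0.98,0,0,0,0,1.6],[-11.01,0.29,0,0,0,0,1.6],[-11.79,-0.51,0,0,0,0,1.6],[-12.44,-1.42,0,0,0,0,1.6],[-12.97,-2.40,0,0,0,0,1.6],[-13.35,-3.45,0,0,0,0,1.6],[-13.56,-4.41,0,0,0,0,1.6],[-13.64,-5.10,0,0,0,0,1.6],[-13.66,-5.52,0,0,0,0,1.6],[-13.66,-5.66,0,0,0,0,1.6]
[0.01,-0.42,0,0,0,0,1.6],[0.08,-1.11,0,0,0,0,1.6],[0.27,-2.07,0,0,0,0,1.6],[0.64,-3.13,0,0,0,0,1.6],[1.14,-4.12,0,0,0,0,1.6],[1.78,-5.03,0,0,0,0,1.6],[2.54,-5.85,0,0,0,0,1.6],[3.41,-6.55,0,0,0,0,1.6],[4.37,-7.13,0,0,0,0,1.6],[5.40,-7.56,0,0,0,0,1.6],[6.47,-7.85,0,0,0,0,1.6],[7.58,-7.99,0,0,0,0,1.6],[8.70,-7.97,0,0,0,0,1.6],[9.80,-7.79,0,0,0,0,1.6],[10.87,-7.47,0,0,0,0,1.6],[11.88,-7.00,0,0,0,0,1.6],[12.70,-6.47,0,0,0,0,1.6],[13.25,-6.04,0,0,0,0,1.6],[13.56,-5.75,0,0,0,0,1.6],[13.66,-5.66,0,0,0,0,1.6]
```

Fy is about +4 to +7 N throughout, so the path centre sits slightly too far in −y. I'll add a 0.6 mm shift toward +y in the next rows.

```bash
python3 -m crank '[[-0.32,0.25,0,0,0,0,1.6],[-0.86,0.68,0,0,0,0,1.6],[-1.68,1.22,0,0,0,0,1.6],[-2.68,1.71,0,0,0,0,1.6],[-3.74,2.06,0,0,0,0,1.6],[-4.84,2.25,0,0,0,0,1.6],[-5.96,2.29,0,0,0,0,1.6],[-7.07,2.17,0,0,0,0,1.6],[-8.15,1.90,0,0,0,0,1.6],[-9.18,1.48,0,0,0,0,1.6],[-10.15,0.93,0,0,0,0,1.6],[-11.03,0.24,0,0,0,0,1.6],[-11.81,-0.56,0,0,0,0,1.6],[-12.46,-1.47,0,0,0,0,1.6],[-12.99,-2.45,0,0,0,0,1.6],[-13.37,-3.50,0,0,0,0,1.6],[-13.58,-4.46,0,0,0,0,1.6],[-13.66,-5.15,0,0,0,0,1.6],[-13.68,-5.57,0,0,0,0,1.6],[-13.68,-5.71,0,0,0,0,1.6]]'
python3 -c "
from h import *
st()
for n in ['side','scene']:
    p,d=capture(n);cv2.imwrite(f'pics/{n}10.png',p[:,:,::-1])
crop('pics/side10.png','pics/s10.png',180,340,290,430,5)"
```

```text
t: 23.02
eef_pos: [0.4988, 0.1551, 0.2015]
orientation: [[0.912, -0.409, -0.002], [-0.409, -0.912, -0.002], [-0.001, 0.003, -1.0]]
ft_force: [-4.4, -3.8, 7.0]
gripper_width: 0.239
t 23.02 p [0.4988 0.1551 0.2015] yaw -24.16 zax [-0.0024 -0.0024 -1.    ] F [-4.4184 -3.8232  7.0385] T [-0.667   0.2358  0.0289] g 20.3 q [13.2638  5.913  88.9754 -0.1039 85.2754 37.4281]
```

View pics/s10.png

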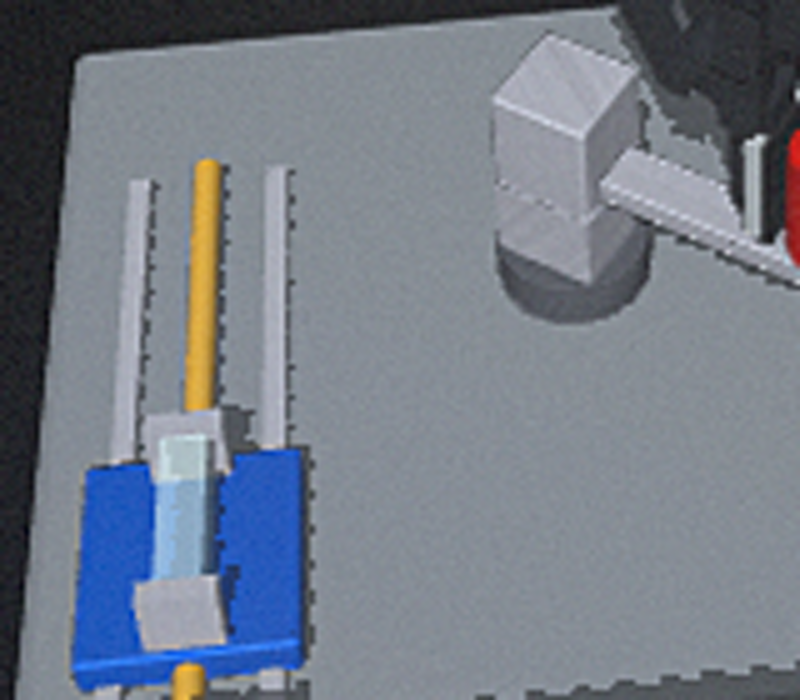

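```bash
python3 -m crank '[[0.01,-0.42,-0.03,0,0,0,1.6],[0.08,-1.11,-0.05,0,0,0,1.6],[0.27,-2.07,-0.05,0,0,0,1.6],[0.64,-3.13,-0.05,0,0,0,1.6],[1.14,-4.12,-0.05,0,0,0,1.6],[1.78,-5.03,-0.05,0,0,0,1.6],[2.54,-5.85,-0.05,0,0,0,1.6],[3.41,-6.55,-0.05,0,0,0,1.6],[4.37,-7.13,-0.05,0,0,0,1.6],[5.40,-7.56,-0.05,0,0,0,1.6],[6.47,-7.85,-0.05,0,0,0,1.6],[7.58,-7.99,-0.05,0,0,0,1.6],[8.70,-7.97,-0.05,0,0,0,1.6],[9.80,-7.79,-0.05,0,0,0,1.6],[10.87,-7.47,-0.05,0,0,0,1.6],[11.88,-7.00,-0.05,0,0,0,1.6],[12.70,-6.47,-0.05,0,0,0,1.6],[13.25,-6.04,-0.05,0,0,0,1.6],[13.56,-5.75,-0.05,0,0,0,1.6],[13.66,-5.66,-0.05,0,0,0,1.6]]'
python3 circ.py 405 408 413 420 428 436 444 452 460 468 476 484 492 500 508 516 524 531 536 539 540
python3 circ.py 540 543 548 554 561 568 575 582 589 596 603 610 617 624 630 636 640 643 645
```

```text
t: 25.62
eef_pos: [0.6473, 0.1504, 0.2017]
orientation: [[0.912, -0.41, -0.001], [-0.41, -0.912, -0.001], [-0.0, 0.001, -1.0]]
ft_force: [-2.3, 3.3, -2.8]
gripper_width: 0.239
[0.29,0.30,0,0,0,0,1.6],[0.73,0.84,0,0,0,0,1.6],[1.27,1.66,0,0,0,0,1.6],[1.76,2.66,0,0,0,0,1.6],[2.11,3.72,0,0,0,0,1.6],[2.30,4.82,0,0,0,0,1.6],[2.34,5.94,0,0,0,0,1.6],[2.22,7.05,0,0,0,0,1.6],[1.95,8.13,0,0,0,0,1.6],[1.53,9.16,0,0,0,0,1.6],[0.98,10.13,0,0,0,0,1.6],[0.29,11.01,0,0,0,0,1.6],[-0.51,11.79,0,0,0,0,1.6],[-1.42,12.44,0,0,0,0,1.6],[-2.40,12.97,0,0,0,0,1.6],[-3.45,13.35,0,0,0,0,1.6],[-4.41,13.56,0,0,0,0,1.6],[-5.10,13.64,0,0,0,0,1.6],[-5.52,13.66,0,0,0,0,1.6],[-5.66,13.66,0,0,0,0,1.6]
[-0.42,-0.01,0,0,0,0,1.6],[-1.11,-0.08,0,0,0,0,1.6],[-1.94,-0.24,0,0,0,0,1.6],[-2.87,-0.53,0,0,0,0,1.6],[-3.76,-0.94,0,0,0,0,1.6],[-4.59,-1.45,0,0,0,0,1.6],[-5.35,-2.05,0,0,0,0,1.6],[-6.04,-2.75,0,0,0,0,1.6],[-6.63,-3.53,0,0,0,0,1.6],[-7.13,-4.37,0,0,0,0,1.6],[-7.52,-5.26,0,0,0,0,1.6],[-7.79,-6.20,0,0,0,0,1.6],[-7.96,-7.16,0,0,0,0,1.6],[-8.00,-8.00,0,0,0,0,1.6],[-7.96,-8.84,0,0,0,0,1.6],[-7.88,-9.39,0,0,0,0,1.6],[-7.79,-9.80,0,0,0,0,1.6],[-7.73,-10.07,0,0,0,0,1.6]
```

Forces are light. Continue to 540°.

```bash
python3 -m crank '[[0.29,0.30,0,0,0,0,1.6],[0.73,0.84,0,0,0,0,1.6],[1.27,1.66,0,0,0,0,1.6],[1.76,2.66,0,0,0,0,1.6],[2.11,3.72,0,0,0,0,1.6],[2.30,4.82,0,0,0,0,1.6],[2.34,5.94,0,0,0,0,1.6],[2.22,7.05,0,0,0,0,1.6],[1.95,8.13,0,0,0,0,1.6],[1.53,9.16,0,0,0,0,1.6],[0.98,10.13,0,0,0,0,1.6],[0.29,11.01,0,0,0,0,1.6],[-0.51,11.79,0,0,0,0,1.6],[-1.42,12.44,0,0,0,0,1.6],[-2.40,12.97,0,0,0,0,1.6],[-3.45,13.35,0,0,0,0,1.6],[-4.41,13.56,0,0,0,0,1.6],[-5.10,13.64,0,0,0,0,1.6],[-5.52,13.66,0,0,0,0,1.6],[-5.66,13.66,0,0,0,0,1.6]]'
```

```text
t: 28.12
eef_pos: [0.5409, 0.0486, 0.2029]
orientation: [[0.912, -0.41, 0.005], [-0.41, -0.912, -0.001], [0.005, -0.001, -1.0]]
ft_force: [5.4, 3.7, -3.7]
gripper_width: 0.239
```

```bash
python3 -m crank '[[-0.42,-0.01,0,0,0,0,1.6],[-1.11,-0.08,0,0,0,0,1.6],[-1.94,-0.24,0,0,0,0,1.6],[-2.87,-0.53,0,0,0,0,1.6],[-3.76,-0.94,0,0,0,0,1.6],[-4.59,-1.45,0,0,0,0,1.6],[-5.35,-2.05,0,0,0,0,1.6],[-6.04,-2.75,0,0,0,0,1.6],[-6.63,-3.53,0,0,0,0,1.6],[-7.13,-4.37,0,0,0,0,1.6],[-7.52,-5.26,0,0,0,0,1.6],[-7.79,-6.20,0,0,0,0,1.6],[-7.96,-7.16,0,0,0,0,1.6],[-8.00,-8.00,0,0,0,0,1.6],[-7.96,-8.84,0,0,0,0,1.6],[-7.88,-9.39,0,0,0,0,1.6],[-7.79,-9.80,0,0,0,0,1.6],[-7.73,-10.07,0,0,0,0,1.6]]'
python3 -c "
from h import *
st()
for n in ['side','scene']:
    p,d=capture(n);cv2.imwrite(f'pics/{n}11.png',p[:,:,::-1])
crop('pics/side11.png','pics/s11.png',180,340,290,430,5)"
python3 circ.py 645 647 650 654 659 664 668 671 673 675
```

```text
t: 30.38
eef_pos: [0.5103, 0.1734, 0.2017]
orientation: [[0.912, -0.409, -0.002], [-0.409, -0.912, -0.0], [-0.001, 0.001, -1.0]]
ft_force: [-5.4, -2.1, 4.5]
gripper_width: 0.236
t 30.38 p [0.5103 0.1734 0.2017] yaw -24.15 zax [-0.0017 -0.0002 -1.    ] F [-5.3651 -2.1333  4.4555] T [-0.3247  0.6832 -0.0316] g 20.0 q [14.8362  8.4778 86.1588  0.0139 85.4584 38.9874]
[0.08,-0.27,0,0,0,0,1.6],[0.21,-0.67,0,0,0,0,1.6],[0.42,-1.18,0,0,0,0,1.6],[0.73,-1.81,0,0,0,0,1.6],[1.10,-2.40,0,0,0,0,1.6],[1.42,-2.85,0,0,0,0,1.6],[1.69,-3.18,0,0,0,0,1.6],[1.88,-3.39,0,0,0,0,1.6],[2.07,-3.59,0,0,0,0,1.6]
```

View pics/s11.png

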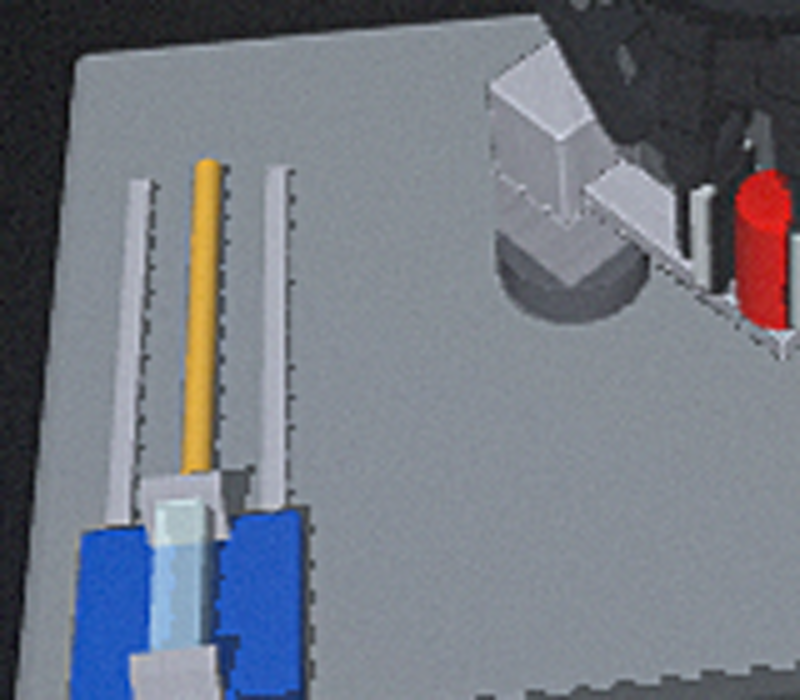

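```bash
python3 - <<'E'
from h import *
for z in(.08,.09):
    a=atz('side',180+303/5,310+308/5,z);b=atz('side',180+303/5,290+508/5,z);c=atz('side',180+303/5,290+450/5,z);print(np.linalg.norm(b-a),np.linalg.norm(c-a))
E
```

```text
0.03205294806336354 0.013744584151284569
0.03150172582238845 0.013508215238753925
```

The carriage has moved about 32 mm. The stop should come between φ ≈ 740° and 830°, so I go to 725° and then creep.

```bash
python3 circ.py 645 647 651 656 662 668 674 680 686 692 698 704 710 715 719 722 724 725
```

```text
[0.08,-0.27,0,0,0,0,1.6],[0.26,-0.80,0,0,0,0,1.6],[0.54,-1.44,0,0,0,0,1.6],[0.94,-2.17,0,0,0,0,1.6],[1.42,-2.85,0,0,0,0,1.6],[1.97,-3.49,0,0,0,0,1.6],[2.59,-4.06,0,0,0,0,1.6],[3.25,-4.56,0,0,0,0,1.6],[3.97,-4.99,0,0,0,0,1.6],[4.73,-5.35,0,0,0,0,1.6],[5.52,-5.62,0,0,0,0,1.6],[6.34,-5.81,0,0,0,0,1.6],[7.03,-5.90,0,0,0,0,1.6],[7.59,-5.93,0,0,0,0,1.6],[8.01,-5.92,0,0,0,0,1.6],[8.29,-5.91,0,0,0,0,1.6],[8.42,-5.90,0,0,0,0,1.6]
```

```bash
python3 -m crank '[[0.08,-0.27,0,0,0,0,1.6],[0.26,-0.80,0,0,0,0,1.6],[0.54,-1.44,0,0,0,0,1.6],[0.94,-2.17,0,0,0,0,1.6],[1.42,-2.85,0,0,0,0,1.6],[1.97,-3.49,0,0,0,0,1.6],[2.59,-4.06,0,0,0,0,1.6],[3.25,-4.56,0,0,0,0,1.6],[3.97,-4.99,0,0,0,0,1.6],[4.73,-5.35,0,0,0,0,1.6],[5.52,-5.62,0,0,0,0,1.6],[6.34,-5.81,0,0,0,0,1.6],[7.03,-5.90,0,0,0,0,1.6],[7.59,-5.93,0,0,0,0,1.6],[8.01,-5.92,0,0,0,0,1.6],[8.29,-5.91,0,0,0,0,1.6],[8.42,-5.90,0,0,0,0,1.6]]'
python3 -c "
from h import *
st()
for n in ['side','wrist']:
    p,d=capture(n);cv2.imwrite(f'pics/{n}12.png',p[:,:,::-1])
crop('pics/side12.png','pics/s12.png',180,340,290,430,5)"
python3 circ.py 725 727 729 731 733 735 737 738;python3 circ.py 738 740 742 744 746 748 750
```

```text
t: 32.6
eef_pos: [0.6116, 0.192, 0.2018]
orientation: [[0.912, -0.41, -0.0], [-0.41, -0.912, -0.001], [0.0, 0.001, -1.0]]
ft_force: [-1.1, 4.1, -0.7]
gripper_width: 0.24
t 32.6 p [0.6116 0.192  0.2018] yaw -24.18 zax [-0.0001 -0.0007 -1.    ] F [-1.1043  4.1101 -0.6786] T [ 0.8189  0.2649 -0.0218] g 20.4 q [14.1435 24.5274 66.8262 -0.0379 88.6624 38.3246]
[0.28,0.03,0,0,0,0,1.6],[0.55,0.07,0,0,0,0,1.6],[0.83,0.12,0,0,0,0,1.6],[1.10,0.17,0,0,0,0,1.6],[1.37,0.24,0,0,0,0,1.6],[1.64,0.32,0,0,0,0,1.6],[1.77,0.36,0,0,0,0,1.6]
[0.26,0.09,0,0,0,0,1.6],[0.52,0.19,0,0,0,0,1.6],[0.78,0.30,0,0,0,0,1.6],[1.03,0.42,0,0,0,0,1.6],[1.28,0.54,0,0,0,0,1.6],[1.53,0.68,0,0,0,0,1.6]
```

View pics/s12.png

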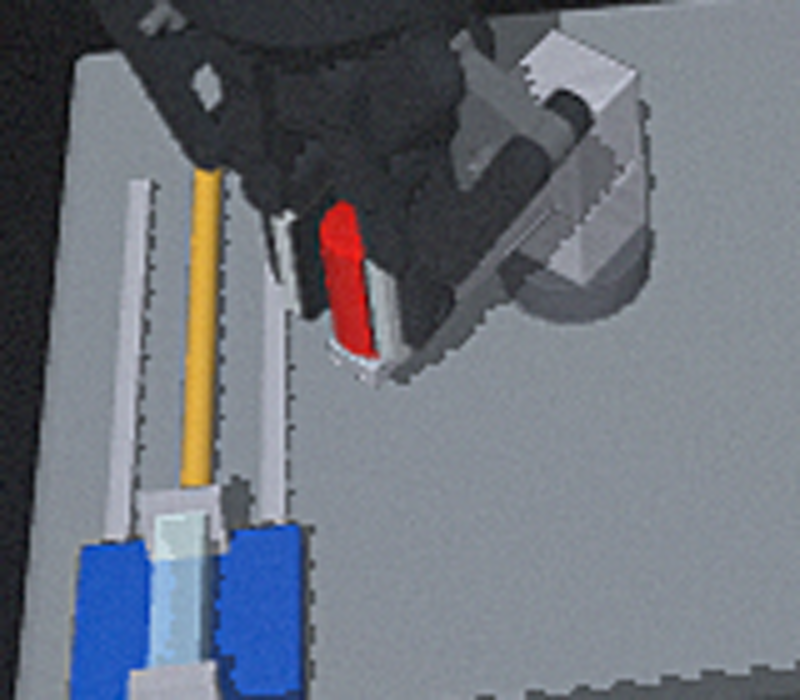

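View pics/wrist12.png

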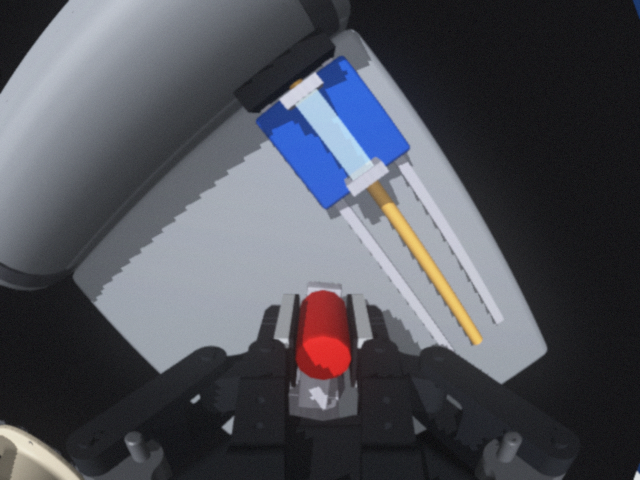

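There is a small gap between the carriage and the black stop. Now I creep.

```bash
python3 -m crank '[[0.28,0.03,0,0,0,0,1.6],[0.55,0.07,0,0,0,0,1.6],[0.83,0.12,0,0,0,0,1.6],[1.10,0.17,0,0,0,0,1.6],[1.37,0.24,0,0,0,0,1.6],[1.64,0.32,0,0,0,0,1.6],[1.77,0.36,0,0,0,0,1.6]]'
cat > tf.py <<'E'
from h import *
s=observe();c=np.array([.5725,.1222]);v=s['eef_pos'][:2]-c;th=np.arctan2(v[1],v[0]);F=s['ft_force']
print('theta',np.degrees(th).round(2),'phi',((65.8-np.degrees(th))%360).round(2),'r',np.hypot(*v).round(5),'Ftan',(F[0]*np.sin(th)-F[1]*np.cos(th)).round(2),'Frad',(F[:2]@[np.cos(th),np.sin(th)]).round(2),'t',s['t'])
E
python3 tf.py
```

```text
t: 33.58
eef_pos: [0.6263, 0.1814, 0.2017]
orientation: [[0.912, -0.41, -0.0], [-0.41, -0.912, -0.001], [0.0, 0.001, -1.0]]
ft_force: [-1.1, 3.5, -2.2]
gripper_width: 0.24
theta 47.71 phi 18.09 r 0.07997 Ftan -3.2 Frad 1.83 t 33.575
```

```bash
python3 -m crank '[[0.26,0.09,0,0,0,0,1.6],[0.52,0.19,0,0,0,0,1.6],[0.65,0.25,0,0,0,0,1.6]]'; python3 tf.py
```

```text
t: 33.95
eef_pos: [0.6312, 0.1764, 0.2017]
orientation: [[0.912, -0.41, -0.0], [-0.41, -0.912, -0.001], [0.0, 0.001, -1.0]]
ft_force: [-1.2, 2.7, -1.1]
gripper_width: 0.237
theta 42.73 phi 23.07 r 0.07993 Ftan -2.83 Frad 0.99 t 33.95
```

```bash
python3 circ.py 743 745 747 749 751; python3 circ.py 751 753 755 757 759;python3 circ.py 759 760.5 762 763.5 765;python3 circ.py 765 766.5 768 769.5 771;python3 circ.py 771 772.5 774 775.5 777;python3 circ.py 777 778.5 780 781.5 783; python3 circ.py 783 784.5 786 787.5 789; python3 circ.py 789 790.5 792 793.5 795; python3 -m crank '[[0.25,0.11,0,0,0,0,1.6],[0.49,0.22,0,0,0,0,1.6],[0.74,0.35,0,0,0,0,1.6],[0.97,0.48,0,0,0,0,1.6]]'; python3 tf.py
```

```text
[0.26,0.11,0,0,0,0,1.6],[0.51,0.24,0,0,0,0,1.6],[0.75,0.37,0,0,0,0,1.6],[0.99,0.51,0,0,0,0,1.6]
[0.24,0.15,0,0,0,0,1.6],[0.47,0.30,0,0,0,0,1.6],[0.69,0.47,0,0,0,0,1.6],[0.91,0.64,0,0,0,0,1.6]
[0.16,0.13,0,0,0,0,1.6],[0.32,0.27,0,0,0,0,1.6],[0.47,0.41,0,0,0,0,1.6],[0.62,0.56,0,0,0,0,1.6]
[0.15,0.15,0,0,0,0,1.6],[0.29,0.30,0,0,0,0,1.6],[0.43,0.46,0,0,0,0,1.6],[0.56,0.62,0,0,0,0,1.6]
[0.13,0.16,0,0,0,0,1.6],[0.25,0.33,0,0,0,0,1.6],[0.38,0.50,0,0,0,0,1.6],[0.49,0.68,0,0,0,0,1.6]
[0.11,0.18,0,0,0,0,1.6],[0.22,0.36,0,0,0,0,1.6],[0.32,0.54,0,0,0,0,1.6],[0.42,0.73,0,0,0,0,1.6]
[0.09,0.19,0,0,0,0,1.6],[0.18,0.38,0,0,0,0,1.6],[0.26,0.57,0,0,0,0,1.6],[0.34,0.76,0,0,0,0,1.6]
[0.07,0.20,0,0,0,0,1.6],[0.14,0.39,0,0,0,0,1.6],[0.20,0.59,0,0,0,0,1.6],[0.26,0.80,0,0,0,0,1.6]
t: 34.45
eef_pos: [0.638, 0.168, 0.2017]
orientation: [[0.912, -0.41, -0.0], [-0.41, -0.912, -0.001], [-0.0, 0.001, -1.0]]
ft_force: [-2.2, 2.6, -2.0]
gripper_width: 0.242
theta 34.98 phi 30.82 r 0.07996 Ftan -3.38 Frad -0.26 t 34.45
```

```bash
python3 -m crank '[[0.24,0.15,0,0,0,0,1.6],[0.47,0.30,0,0,0,0,1.6],[0.69,0.47,0,0,0,0,1.6],[0.91,0.64,0,0,0,0,1.6]]'; python3 tf.py
```

```text
t: 34.95
eef_pos: [0.6437, 0.1585, 0.2017]
orientation: [[0.912, -0.41, -0.0], [-0.41, -0.912, -0.001], [-0.0, 0.001, -1.0]]
ft_force: [-3.3, 3.0, -2.9]
gripper_width: 0.241
theta 27.04 phi 38.76 r 0.07992 Ftan -4.15 Frad -1.64 t 34.95
```

```bash
python3 -m crank '[[0.16,0.13,0,0,0,0,1.6],[0.32,0.27,0,0,0,0,1.6],[0.47,0.41,0,0,0,0,1.6]]'; python3 tf.py; python3 -c "
from h import *
for n in ['side','wrist']:
    p,d=capture(n);cv2.imwrite(f'pics/{n}13.png',p[:,:,::-1])
crop('pics/wrist13.png','pics/s13.png',200,420,20,260,3)"
```

```text
t: 35.33
eef_pos: [0.6462, 0.153, 0.2017]
orientation: [[0.912, -0.41, -0.0], [-0.41, -0.912, -0.001], [-0.0, 0.001, -1.0]]
ft_force: [-3.7, 2.5, -2.0]
gripper_width: 0.239
theta 22.64 phi 43.16 r 0.0799 Ftan -3.72 Frad -2.42 t 35.325
```

View pics/s13.png

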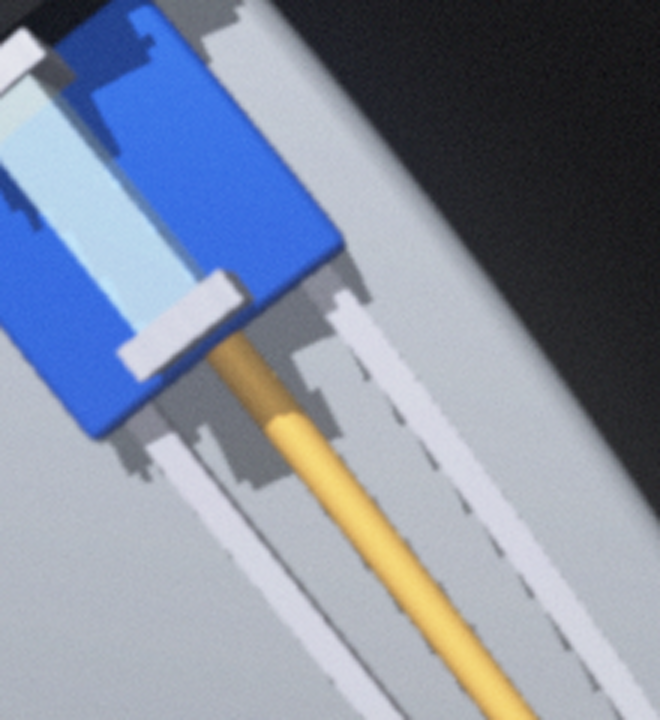

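```bash
python3 -m crank '[[0.15,0.15,0,0,0,0,1.6],[0.30,0.30,0,0,0,0,1.6],[0.44,0.46,0,0,0,0,1.6],[0.57,0.62,0,0,0,0,1.6]]'; python3 tf.py
```

```text
t: 35.92
eef_pos: [0.649, 0.1449, 0.2019]
orientation: [[0.912, -0.41, -0.0], [-0.41, -0.912, -0.001], [0.0, 0.001, -1.0]]
ft_force: [-2.5, 3.4, -3.2]
gripper_width: 0.242
theta 16.54 phi 49.26 r 0.07978 Ftan -4.01 Frad -1.45 t 35.925
```

```bash
python3 -m crank '[[0.13,0.16,0,0,0,0,1.6],[0.26,0.33,0,0,0,0,1.6],[0.38,0.50,0,0,0,0,1.6],[0.50,0.68,0,0,0,0,1.6]]'; python3 tf.py
```

```text
t: 36.42
eef_pos: [0.6508, 0.1368, 0.202]
orientation: [[0.912, -0.41, 0.0], [-0.41, -0.912, -0.0], [0.0, 0.0, -1.0]]
ft_force: [-2.1, 4.9, -2.2]
gripper_width: 0.237
theta 10.55 phi 55.25 r 0.07965 Ftan -5.17 Frad -1.14 t 36.425
```

```bash
python3 circ.py 775.5 776.5 777.5 778.5; python3 circ.py 778.5 779.5 780.5 781.5;python3 circ.py 781.5 782.5 783.5 784.5;python3 circ.py 784.5 785.5 786.5 787.5;python3 circ.py 787.5 788.5 789.5 790.5; python3 -m crank '[[0.08,0.12,0,0,0,0,1.6],[0.15,0.23,0,0,0,0,1.6],[0.22,0.35,0,0,0,0,1.6]]'; python3 tf.py
```

```text
[0.08,0.12,0,0,0,0,1.6],[0.15,0.23,0,0,0,0,1.6],[0.23,0.35,0,0,0,0,1.6]
[0.07,0.12,0,0,0,0,1.6],[0.14,0.24,0,0,0,0,1.6],[0.21,0.36,0,0,0,0,1.6]
[0.07,0.12,0,0,0,0,1.6],[0.13,0.25,0,0,0,0,1.6],[0.19,0.37,0,0,0,0,1.6]
[0.06,0.13,0,0,0,0,1.6],[0.12,0.25,0,0,0,0,1.6],[0.17,0.38,0,0,0,0,1.6]
[0.05,0.13,0,0,0,0,1.6],[0.10,0.26,0,0,0,0,1.6],[0.15,0.39,0,0,0,0,1.6]
t: 36.8
eef_pos: [0.6512, 0.1338, 0.2021]
orientation: [[0.913, -0.409, 0.0], [-0.409, -0.913, 0.002], [-0.0, -0.001, -1.0]]
ft_force: [-2.1, 9.1, -2.3]
gripper_width: 0.239
theta 8.41 phi 57.39 r 0.07956 Ftan -9.28 Frad -0.79 t 36.8
```

The tangential force has risen to 9.3 N with lag, so the stop is being met. Check the picture.

```bash
python3 -c "
from h import *
for n in ['side','wrist','scene']:
    p,d=capture(n);cv2.imwrite(f'pics/{n}14.png',p[:,:,::-1])
crop('pics/scene14.png','pics/s14.png',440,540,150,250,6)
crop('pics/side14.png','pics/s14b.png',170,300,330,450,5)"; python3 tf.py
```

```text
theta 8.42 phi 57.38 r 0.07956 Ftan -7.99 Frad -0.42 t 36.95
```

View pics/s14.png

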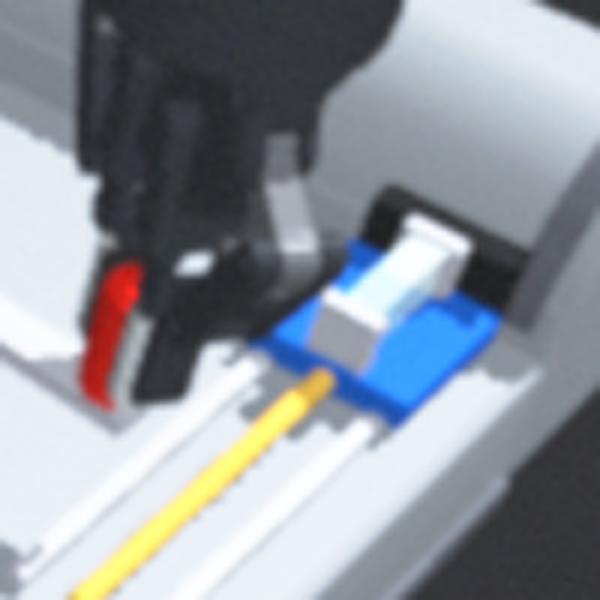

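View pics/s14b.png

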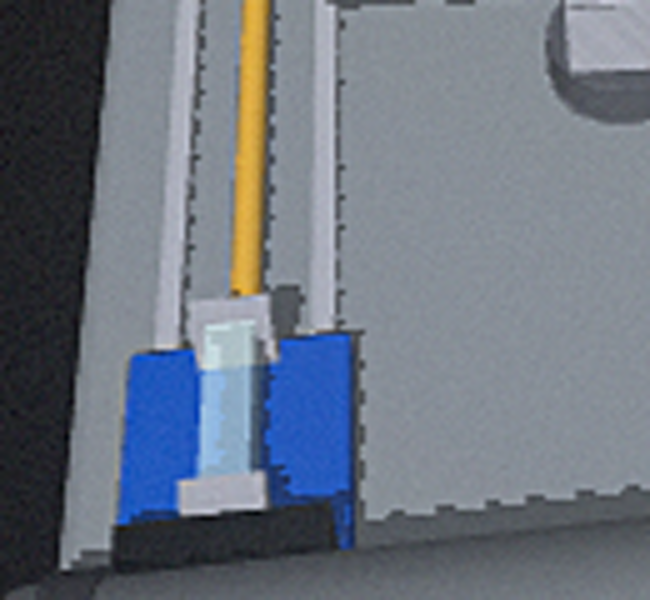

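```bash
python3 -m crank '[[0.03,0.04,0,0,0,0,1.6],[0.05,0.08,0,0,0,0,1.6],[0.05,0.08,0,0,0,0,1.6]]'; python3 tf.py; python3 -c "
from h import *
for z in(.08,.09):
  print(np.linalg.norm(atz('side',241,396.4,z)-atz('side',240.6,371.6,z)))"
```

```text
t: 37.33
eef_pos: [0.6512, 0.1332, 0.2021]
orientation: [[0.913, -0.408, 0.0], [-0.408, -0.913, 0.002], [-0.001, -0.002, -1.0]]
ft_force: [-1.2, 9.0, -2.5]
gripper_width: 0.239
theta 7.98 phi 57.82 r 0.07952 Ftan -9.07 Frad 0.02 t 37.325
0.03947796618002027
0.03879905412039108
```

```bash
python3 -m crank '[[0.03,0.05,0,0,0,0,1.6],[0.06,0.10,0,0,0,0,1.6],[0.06,0.10,0,0,0,0,1.6]]'; python3 tf.py
```

```text
t: 37.7
eef_pos: [0.6513, 0.1323, 0.2022]
orientation: [[0.913, -0.408, 0.0], [-0.408, -0.913, 0.002], [-0.001, -0.002, -1.0]]
ft_force: [-2.2, 9.5, -1.9]
gripper_width: 0.238
theta 7.31 phi 58.49 r 0.07949 Ftan -9.74 Frad -0.95 t 37.7
```

```bash
python3 -m crank '[[0.03,0.05,0,0,0,0,1.6],[0.06,0.10,0,0,0,0,1.6],[0.09,0.15,0,0,0,0,1.6],[0.09,0.15,0,0,0,0,1.6]]'; python3 tf.py
```

```text
t: 38.2
eef_pos: [0.6515, 0.131, 0.2022]
orientation: [[0.913, -0.408, 0.0], [-0.408, -0.913, 0.003], [-0.001, -0.003, -1.0]]
ft_force: [-1.5, 11.1, -1.1]
gripper_width: 0.239
theta 6.39 phi 59.41 r 0.07948 Ftan -11.17 Frad -0.27 t 38.2
```

At 11 N on the knob the carriage is against the buffer. I ease the load off and open gently.

```bash
python3 -m crank '[[-0.04,-0.07,0,0,0,0,1.6],[-0.08,-0.13,0,0,0,0,1.6],[-0.08,-0.13,0,0,0,0,1.6]]'; python3 tf.py; python3 -m crank '[[0,0,0,0,0,0,2.6],[0,0,0,0,0,0,3.4],[0,0,0,0,0,0,4.2],[0,0,0,0,0,0,4.6],[0,0,0,0,0,0,4.6],[0,0,0,0,0,0,4.6],[0,0,-0.5,0,0,0,4.6],[0,0,-2,0,0,0,4.6],[0,0,-4,0,0,0,4.6],[0,0,-6.5,0,0,0,4.6],[0,2,-9,0,0,0,4.6],[0,7,-11,0,0,0,4.6],[0,12,-12,0,0,0,4.6],[0,16,-12,0,0,0,4.6],[0,18,-12,0,0,0,4.6],[0,18,-12,0,0,0,4.6]]'
python3 -c "
from h import *
st()
for n in ['side','wrist','scene']:
    p,d=capture(n);cv2.imwrite(f'pics/{n}15.png',p[:,:,::-1])
from ov3 import draw
draw('15',[.5724,.1216,.085,np.radians(65.8-58.5)],{'side':(200,340,270,390,5),'scene':(390,520,130,250,5)})
crop('pics/side15.png','pics/s15.png',170,340,270,440,4)"
```

```text
t: 38.58
eef_pos: [0.6514, 0.1319, 0.2021]
orientation: [[0.913, -0.408, 0.0], [-0.408, -0.913, 0.002], [-0.001, -0.002, -1.0]]
ft_force: [-2.0, 8.0, -2.4]
gripper_width: 0.239
theta 7.03 phi 58.77 r 0.07949 Ftan -8.15 Frad -0.98 t 38.575
t: 40.58
eef_pos: [0.5778, -0.0342, 0.3229]
orientation: [[0.912, -0.411, 0.001], [-0.411, -0.912, -0.001], [0.001, 0.0, -1.0]]
ft_force: [0.3, 1.8, -0.3]
gripper_width: 0.536
t 40.58 p [ 0.5778 -0.0342  0.3229] yaw -24.26 zax [ 0.001  -0.0007 -1.    ] F [ 0.3489  1.8201 -0.2734] T [ 0.0121 -0.0049 -0.067 ] g 45.6 q [-7.0347 11.4997 68.8481 -0.0303 99.5879 17.2179]
```

View pics/s15.png

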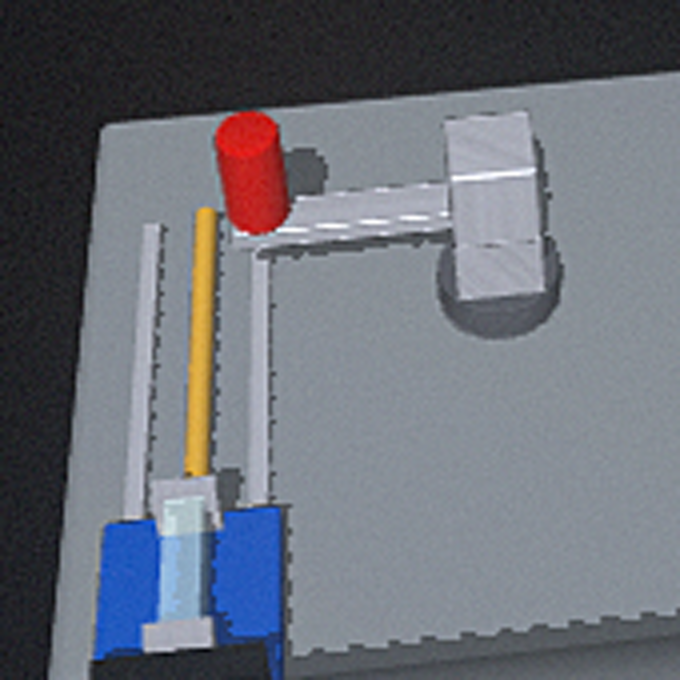

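View pics/scene15.png

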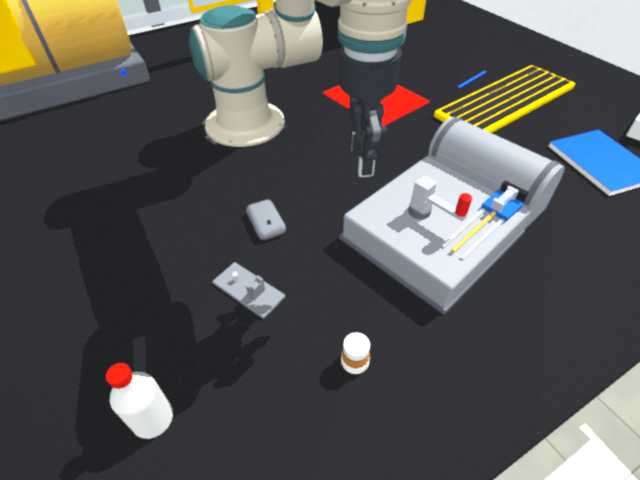

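View pics/scene15q.png

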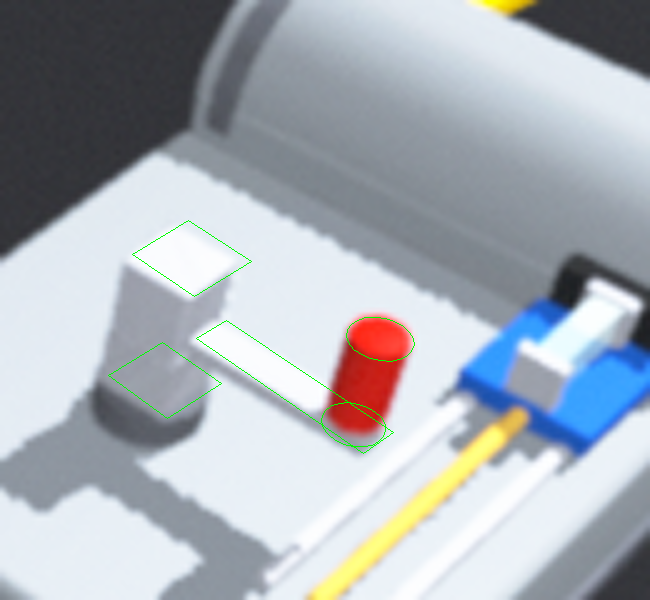

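View pics/side15q.png

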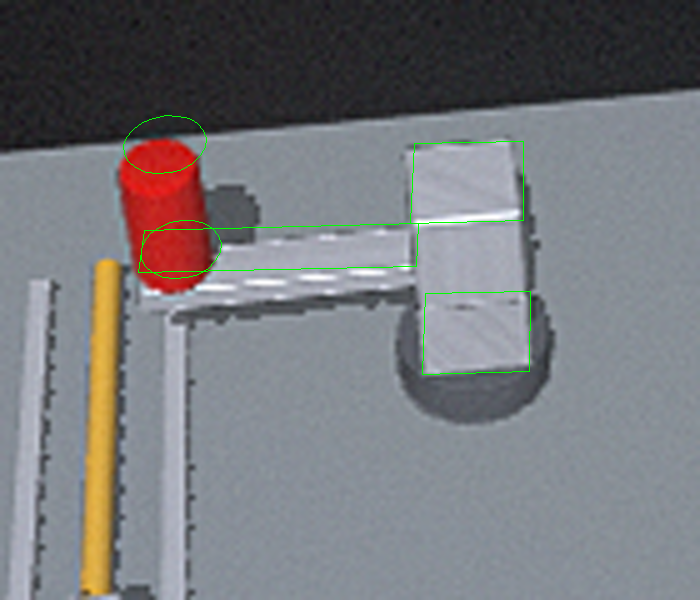

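The side view shows the crank on the collar and the carriage against the black stop, at (241,396), the same pixel as while it was pressed. In the scene view the jar, bottle and mouse are unmoved and the gripper is clear. Handing in.

```bash
python3 -c "
from station import *
print(job_done(), observe()['t'])"
```

```text
the job is handed in; nothing more can be done
the job is handed in; nothing more can be done
```

The crank is on the shaft, the carriage is wound home against its stop, and I let go and handed the job in at about 41 s. `job_done` gives no verdict.

- **Fitting:** the hub slid onto the square with almost no force. It touched the collar at the expected seated height with about 7 N.
- **Winding:** I led the knob about 779° clockwise against roughly 3–5 N. At the stop I crept in until the push at the knob reached 11 N, under the 15 N limit. I eased off to about 8 N before opening the fingers. The force at the stop rose gradually (5 to 11 N over about 4°), not sharply.
- **Final pictures:** the crank sits on the collar and the carriage is at the black stop, unmoved since I let go. The jar, wash bottle and mouse are where they were, and the gripper is clear.

**Checks that disagreed:**
- **Shaft position:** my first wrist-camera estimate was about 3 mm off, because I read the arm's pose after the picture while it was still settling. I corrected it with the fixed cameras before lowering the crank.
- **Crank tilt:** left free, the crank tips about 4–5° knob-down within the socket's play. The overlay shows its foot down on the collar, but it does not stand perfectly upright.
- **Carriage travel:** the pictures show about 39–39.5 mm of travel from its unknown start (0 to 4.2 mm). That fits the 42 mm home position, but I could not read the carriage joint directly.

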